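# Pack a prop-hire order into its transit case

### The arm

A 7-joint arm with a two-finger parallel gripper is mounted at the origin on the work surface. World frame = base frame: x ahead of the robot, y to its left, z up, the work surface at z = 0. Lengths are in m, angles in degrees, forces in N, time in s.
With the tool pointing down it reaches from about 0.4 to 0.875 m from the base axis. Payload 6.5 kg.
Tool frame: the origin (TCP) lies on the centre line of the jaws, within the pads' length; the fingertips stand 17 mm ahead of it and the grasp point (between the pads) lies 2 mm behind it; y points along the fingers, x is the direction in which the jaws open and shut, and the axes are right-handed (so a half turn about y gives the same grasp; the last joint's range is limited). The gripper opens to 88 mm and grips with 3 to 60 N. Pads are 18 mm wide; open, the fingers measure 123 mm over their backs; the gripper's body (75 mm by 187 mm) begins 45 mm behind the grasp point.
Start: joints at [73.041, 30.733, -0.252, 88.115, 0.149, 61.152, -4.079], TCP at [0.148, -0.633, 0.256] pointing down, gripper open.
Joint ranges: [-154.64, 154.64], [-21.42, 123.67], [-72.66, 72.17], [13.99, 137.28], [-74.86, 254.86], [10.95, 109.41], [-158.01, 158.01]. Speed limits (degrees/s): [136.94, 136.94, 180, 180, 180, 180, 180].

### API

Orientations are given as a 3x3 rotation matrix whose columns are the frame's x, y, z axes.
In Python, from station import manip gives the robot as it stands.
- The arm moves only by the tool arm_command, never from a script. Its argument "series" is one flat list of numbers, 5 for each row, row after row: the opening, from -1 (shut) to 1 (fully open), then the shift along the tool's x, y, z in mm, then the turn about the tool's y in rad. A call has exactly 5 rows; each row shifts and turns the commanded pose from where the row before left it, along the tool's axes as they then stand; what a row does not reach is not made up. A row lasts 1/8 s, in which the tool goes at most 62.5 mm and 10.7 degrees, less where a joint would pass 70% of its speed; a pose out of reach is approached as far as the arm can. A call is refused whole if a number of a shift passes 62.5 or a number of a turn 0.188, either way. A call with a gripper value outside its range is refused whole. The fingers move at their own pace and stop on an object; "squeeze" is the grip in N (left out, the last holds). Time passes only in rows, so rows that do not move let the fingers close, or fill a call up. It gives the time, the measured TCP pose, the force and the opening at its end, in the units of the state.
- manip.get_obs(): the state, without advancing time (a new reading comes with each control period).
- manip.read_camera(name): name is "scene" or "top" or "wrist"; returns a dict with "color" (420x560x3 uint8, blue, green, red), "intrinsics" (3x3 intrinsics, pixels), "k1" (the pictures are not rectified: a ray, as slopes to the right and down, at radius r is drawn at 1 + k1 r^2 times it, then the intrinsics apply), "rvec" (rotation vector, rad) and "tvec" (3), from world to camera coordinates, as OpenCV has them. Camera axes: x right, y down, z forward; pixel columns grow to the right and rows downward; lengths in m; the calibration is good to about 2 mm. A picture is of the moment at which its call begins. There is no depth.
- manip.hand_in(): hands the job in, once; it reports no verdict.
Trained networks look in a picture, given as the dict that the camera call returned (one of the last four; its "shot" number tells which), for a name from the list of things; names that differ only in an ending like _2 or _b are one class to them, and where a whole thing is asked for, a point or a joint stands for the part that bears it (a point fixed in the world has none). Each returns a list of dicts, best first, with "score" (0 to 1); they miss things now and then, are a little off and sometimes report something else, mostly with a low value. They report only what shows in the picture. A call takes as long as a camera call. They do not tell look-alikes from the thing itself.
- manip.regions_of(thing, picture): "pixels" (420x560 bool, what is visible of it) and "point" ([column, row] as shares, 0 to 1, of the picture: columns of its width, rows of its height, amid what is visible of it).
- manip.place_of(thing, picture): "point" ([column, row] as shares, 0 to 1, of the picture: columns of its width, rows of its height: a listed point, or the origin of a listed thing).
The state is a dict: "clock": time; "joints": joint angles; "dq": joint speeds; "joint_torque": joint torques, N m; "tool_pos": TCP position; "eef_rot": TCP orientation; "force": force on the tool from outside, world axes, zero at the start; "torque": the same for the moment, N m; "width": opening from 0.0 (shut) to 1.0 (fully open).
Only numpy, scipy, OpenCV 4.12 (cv2) and the standard library are available. Lean on these libraries where they do the work, as an engineer would, in place of code of your own. Each camera call takes 0.05 s, during which the arm holds its last target. There are 200 camera calls.

### The job

Pack this hire order for dispatch: slide the transit case's lid fully open, slide every framed panel from the rack fully down into a slot of its own in the case, and stand the three beakers in the case's open well nested in size order, the medium inside the large and the small inside the medium. When everything sits below the rim, slide the lid fully shut over it. Leave the jar, the tape roll and the candlestick where they are.

Things in the scene. Friction and masses are not known exactly. Their poses are not given: they have to be found in the camera images.
- case: Open-topped wooden transit case fixed to the bench, 166 (x) x 334 (y) x 112 mm high to the rim, walls 8, floor 8 thick, under a sliding lid. Origin: centre of its underside. Its -x side is the side nearer the robot; the lid slides open towards its +x on two steel runners. The +y part holds a light wooden block (top 63 mm above the bench) with four upright slots; the -y part is an open well.
- lid (a joint): Flat sliding lid, 6 mm thick, covering the whole case just above the rim (its top 119 mm above the bench). m: 0 = shut, 0.16 = fully open (slid towards the case's +x). Needs about 2 to 4 N; it stays where it is left.
- lid_handle (a point): Top centre of the lid's dark steel grip bar, which stands upright on the lid 63 mm from the lid's middle, towards the case's -x side: 14 mm (case x) x 80 mm (case y), rising 28 mm from the lid to 147 mm above the bench. Moves with the lid.
- well (a point): Centre of the well's floor, 8 mm above the bench. The well is 150 (case x) x 140 (case y) mm, open up to the rim, 104 mm deep; bounded by three case walls and, towards +y, the slot block. Axes as the case.
- slot0 (a point): Centre of the floor of slot 0 (8 mm above the bench) in the block: the slot runs along the case's x, 124 mm long and 17 mm wide, sheer sided, no lead-in; its mouth is 55 mm above this point. Slot pitch 42 mm along y. Axes as the case.
- slot1 (a point): Centre of the floor of slot 1 (8 mm above the bench) in the block: the slot runs along the case's x, 124 mm long and 17 mm wide, sheer sided, no lead-in; its mouth is 55 mm above this point. Slot pitch 42 mm along y. Axes as the case.
- slot2 (a point): Centre of the floor of slot 2 (8 mm above the bench) in the block: the slot runs along the case's x, 124 mm long and 17 mm wide, sheer sided, no lead-in; its mouth is 55 mm above this point. Slot pitch 42 mm along y. Axes as the case.
- slot3 (a point): Centre of the floor of slot 3 (8 mm above the bench) in the block: the slot runs along the case's x, 124 mm long and 17 mm wide, sheer sided, no lead-in; its mouth is 55 mm above this point. Slot pitch 42 mm along y. Axes as the case.
- rack: Low grey painted stand fixed to the bench, 190 (x) x 150 (y) x 42 mm high, with four slots 17 mm wide and 126 mm long running along its y, pitch 45 mm along its x, slot floor 6 mm above the bench. The panels start upright in it, seen edge-on from above; a slot may be empty. Origin: centre of its underside.
- panel0: Framed panel, dark wooden frame around cork, alike with the other panels: 120 (x, length) x 14 (y, thickness) x 95 mm (z, height), 0.13 to 0.2 kg. Starts standing in the rack on a long edge. Origin: centre of the lower edge; z up. May be absent.
- panel1: Framed panel, dark wooden frame around cork, alike with the other panels: 120 (x, length) x 14 (y, thickness) x 95 mm (z, height), 0.13 to 0.2 kg. Starts standing in the rack on a long edge. Origin: centre of the lower edge; z up. May be absent.
- panel2: Framed panel, dark wooden frame around cork, alike with the other panels: 120 (x, length) x 14 (y, thickness) x 95 mm (z, height), 0.13 to 0.2 kg. Starts standing in the rack on a long edge. Origin: centre of the lower edge; z up. May be absent.
- panel3: Framed panel, dark wooden frame around cork, alike with the other panels: 120 (x, length) x 14 (y, thickness) x 95 mm (z, height), 0.13 to 0.2 kg. Starts standing in the rack on a long edge. Origin: centre of the lower edge; z up. May be absent.
- beaker_large: Plain aluminium beaker without handle, nearly straight sided: 68 mm outer and 62 mm inner diameter, 66 mm high, thick base (inner floor 16 mm above its underside), 0.08 to 0.25 kg. Starts upright, mouth up, on the bench; which of the three beakers stands where changes. Origin: centre of the underside, z towards the mouth. 
- beaker_medium: Plain aluminium beaker without handle, nearly straight sided: 54 mm outer and 48 mm inner diameter, 66 mm high, thick base (inner floor 16 mm above its underside), 0.08 to 0.25 kg. Starts upright, mouth up, on the bench; which of the three beakers stands where changes. Origin: centre of the underside, z towards the mouth. 
- beaker_small: Plain aluminium beaker without handle, nearly straight sided: 40 mm outer and 34 mm inner diameter, 66 mm high, thick base (inner floor 16 mm above its underside), 0.08 to 0.25 kg. Starts upright, mouth up, on the bench; which of the three beakers stands where changes. Origin: centre of the underside, z towards the mouth. 
- jar: Closed amber glass jar, 70 mm across, 110 mm high. Leave alone. Origin: centre of the underside.
- tape: Cardboard tape roll core lying flat, 90 mm across, 48 mm high. Leave alone. Origin: centre of the underside.
- candlestick: Turned brass candlestick, foot 84 mm across, 145 mm high. Leave alone. Origin: centre of the underside.
Things that resemble listed ones, but are neither listed nor needed, are in the scene too. What is shaped like the panel0 but pink is not meant.

How it is judged (in metres and radians):
On the way, in this order (a step that is already met when the one before it is completed fails the run):
1. the lid has been slid open (value of joint lid above 0.145 m), for 0.2 s.
2. with the lid open, all panels are down in slots and the beakers nested in the well (z of panel0 in the frame of case between 0.003 and 0.013 m and x of panel0 in the frame of case between -0.008 and 0.008 m and y of panel0 in the frame of case between -0.01 and 0.136 m and angle between each of panel0, panel1, panel2, panel3, beaker_large, beaker_medium, beaker_small's own z axis and vertical below 0.12 rad and angle between the x axis of each of panel0, panel1, panel2, panel3 and the x axis of case, either way round below 0.12 rad and linear speed of each of panel0, panel1, panel2, panel3, beaker_large, beaker_medium, beaker_small below 0.02 m/s and z of panel1 in the frame of case between 0.003 and 0.013 m and x of panel1 in the frame of case between -0.008 and 0.008 m and y of panel1 in the frame of case between -0.01 and 0.136 m and z of panel2 in the frame of case between 0.003 and 0.013 m and x of panel2 in the frame of case between -0.008 and 0.008 m and y of panel2 in the frame of case between -0.01 and 0.136 m and z of panel3 in the frame of case between 0.003 and 0.013 m and x of panel3 in the frame of case between -0.008 and 0.008 m and y of panel3 in the frame of case between -0.01 and 0.136 m and z of beaker_large in the frame of case between 0.003 and 0.013 m and x of beaker_large in the frame of case between -0.075 and 0.075 m and y of beaker_large in the frame of case between -0.159 and -0.018 m and horizontal distance between beaker_medium and beaker_large below 0.008 m and horizontal distance between beaker_small and beaker_medium below 0.008 m and z of beaker_medium in the frame of beaker_large between 0.011 and 0.021 m and z of beaker_small in the frame of beaker_medium between 0.011 and 0.021 m and value of joint lid above 0.13 m), for 0.2 s.
3. the lid has been slid shut (value of joint lid below 0.01 m), for 0.2 s.
At the end, for the whole second after the job is handed in: Each panel stands upright in a slot of the case, within 5 mm of its floor; the large beaker stands on the well floor, the medium on the large's inner floor, the small on the medium's (centres within 8 mm, heights within 5 mm), all upright and at rest; the lid is shut to within 10 mm (z of panel0 in the frame of case between 0.003 and 0.013 m and x of panel0 in the frame of case between -0.008 and 0.008 m and y of panel0 in the frame of case between -0.01 and 0.136 m and angle between each of panel0, panel1, panel2, panel3, beaker_large, beaker_medium, beaker_small's own z axis and vertical below 0.12 rad and angle between the x axis of each of panel0, panel1, panel2, panel3 and the x axis of case, either way round below 0.12 rad and linear speed of each of panel0, panel1, panel2, panel3, beaker_large, beaker_medium, beaker_small below 0.02 m/s and z of panel1 in the frame of case between 0.003 and 0.013 m and x of panel1 in the frame of case between -0.008 and 0.008 m and y of panel1 in the frame of case between -0.01 and 0.136 m and z of panel2 in the frame of case between 0.003 and 0.013 m and x of panel2 in the frame of case between -0.008 and 0.008 m and y of panel2 in the frame of case between -0.01 and 0.136 m and z of panel3 in the frame of case between 0.003 and 0.013 m and x of panel3 in the frame of case between -0.008 and 0.008 m and y of panel3 in the frame of case between -0.01 and 0.136 m and z of beaker_large in the frame of case between 0.003 and 0.013 m and x of beaker_large in the frame of case between -0.075 and 0.075 m and y of beaker_large in the frame of case between -0.159 and -0.018 m and horizontal distance between beaker_medium and beaker_large below 0.008 m and horizontal distance between beaker_small and beaker_medium below 0.008 m and z of beaker_medium in the frame of beaker_large between 0.011 and 0.021 m and z of beaker_small in the frame of beaker_medium between 0.011 and 0.021 m and value of joint lid below 0.01 m); the robot touches nothing.
It fails at once if the jar is moved more than 30 mm (distance of jar from where it was at the start of the episode above 0.03 m).
It fails at once if the tape is moved more than 30 mm (distance of tape from where it was at the start of the episode above 0.03 m).
It fails at once if the candlestick is moved more than 30 mm (distance of candlestick from where it was at the start of the episode above 0.03 m).
Of panel0, panel1, panel2, panel3 only 2 to 4 are there at a start; the rules pass over those that are not, and their reading is None.
At some moment in a run one of beaker_large, beaker_medium, beaker_small may be knocked a few centimetres aside while the robot is not near it.
It also fails if it takes over 210 s, if anything falls off the work surface, if the arm or the gripper's body presses on something with over 40 N, if the wrist force passes 120 N, or if a joint passes its speed limit or range.

## Working session

There is one attempt and no reset: what is moved stays moved. The work goes in short steps, Python scripts to look and compute and a tool call to move; the robot and the scene stay as the last step left them, time stands still between calls to the robot, and variables do not carry over. Pictures are saved under pics/ and viewed, about 12 in all and at most 16, crops included, and the job is handed in when it is done.

Besides the shell and the picture viewer there is one more tool, called by a JSON object that holds its "api" and its "payload", one argument or row to a line. arm_command: Moves the arm, as the interface text tells. Its arguments: {"type":"object","properties":{"series":{"type":"array"},"squeeze":{"type":"number"}},"required":["series"]}

```bash
ls; mkdir -p pics; python3 - <<'E'
from station import manip
import cv2,numpy as np
o=manip.get_obs(); print(o['clock'],o['tool_pos'],np.round(o['eef_rot'],3).tolist(),o['width'])
ims=[]
for n in ['scene','top']:
    p=manip.read_camera(n); print(n,np.round(p['intrinsics'],1).tolist(),p['k1'],p['rvec'],p['tvec'],p['shot'])
    cv2.imwrite(f'pics/{n}0.png',cv2.resize(p['color'],(784,588),interpolation=cv2.INTER_CUBIC))
p=manip.read_camera('wrist');print(p['rvec'],p['tvec'],p['k1'],p['intrinsics'])
E
```

```text
pics
0.0 [ 0.14791047 -0.63232384  0.2548175 ] [[0.228, -0.001, 0.974], [-0.974, 0.002, 0.228], [-0.002, -1.0, -0.0]] 1.0015858006801983
scene [[497.4, 0.0, 283.2], [0.0, 497.4, 211.2], [0.0, 0.0, 1.0]] -0.11223236855166792 [ 1.83020361  1.4541073  -0.71387189] [-0.11133317 -0.20995758  1.72939198] 1
top [[477.5, 0.0, 273.1], [0.0, 477.5, 210.8], [0.0, 0.0, 1.0]] -0.09907075307330242 [ 2.10680107 -2.13987053  0.20594435] [-0.025554    0.49609199  1.26997334] 2
[-2.27151344  1.80011578  0.2712394 ] [-0.6482023  -0.04098189  0.38905811] -0.041829247148107464 [[292.83644626   0.         281.86872121]
 [  0.         292.83644626 206.39073107]
 [  0.           0.           1.        ]]
```

View pics/top0.png

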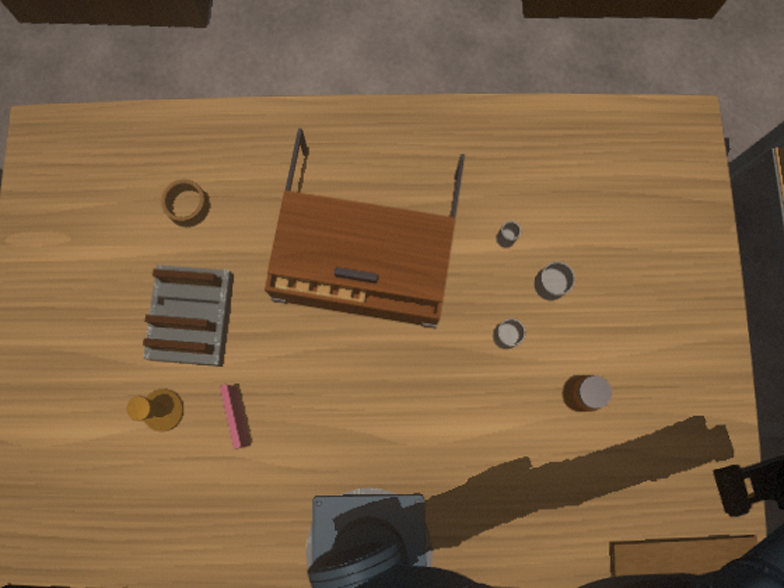

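View pics/scene0.png

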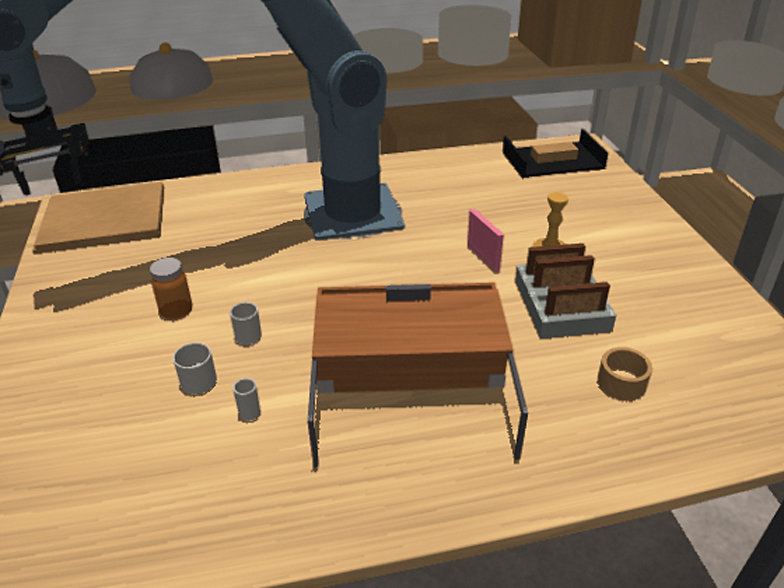

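```bash
cat > h.py <<'E'
from station import manip
import cv2,numpy as np
def K(p): return np.array(p['intrinsics'],float),np.array([p['k1'],0,0,0,0.])
def ray(p,uv):
    k,d=K(p); R=cv2.Rodrigues(np.array(p['rvec'],float))[0]; t=np.array(p['tvec'],float)
    n=cv2.undistortPointsIter(np.array([[uv]],float),k,d,None,None,(3,100,1e-12))[0,0] if hasattr(cv2,'undistortPointsIter') else cv2.undistortPoints(np.array([[uv]],float),k,d)[0,0]
    v=R.T@np.array([n[0],n[1],1]); return -R.T@t, v/np.linalg.norm(v)
def onz(p,uv,z):
    c,v=ray(p,uv); return c+v*(z-c[2])/v[2]
def tri(l):
    A=np.zeros((3,3));b=np.zeros(3)
    for p,uv in l:
        c,v=ray(p,uv);M=np.eye(3)-np.outer(v,v);A+=M;b+=M@c
    x=np.linalg.solve(A,b); return x,[np.linalg.norm((np.eye(3)-np.outer(v,v))@(x-c)) for c,v in [ray(*q) for q in l]]
def px(pt): return np.array([pt[0]*560,pt[1]*420])
def proj(p,X):
    k,d=K(p); return cv2.projectPoints(np.array(X,float).reshape(-1,3),np.array(p['rvec'],float),np.array(p['tvec'],float),k,d)[0][:,0]
def place(th,p): return [(round(float(r['score']),2),px(r['point'])) for r in manip.place_of(th,p)]
E
python3 - <<'E'
from h import *
T=manip.read_camera('top');S=manip.read_camera('scene')
for th in ['case','lid_handle','well','slot0','slot3','rack','panel0','beaker_large','beaker_medium','beaker_small','jar','tape','candlestick']:
    a=place(th,T);b=place(th,S)
    print(th,[(s,np.round(u,1).tolist(),np.round(onz(T,u,0),3)[:2].tolist()) for s,u in a[:5]],'|',[(s,np.round(u,1).tolist()) for s,u in b[:5]])
    if a and b and th!='panel0':
        x,e=tri([(T,a[0][1]),(S,b[0][1])]);print('   ->',np.round(x,3),np.round(e,4))
E
```

```text
case [(0.77, [256.8, 192.3], [0.56, 0.012]), (0.48, [133.6, 244.7], [0.413, 0.365])] | [(0.64, [291.3, 257.3])]
   -> [0.558 0.01  0.004] [0.0024 0.0024]
lid_handle [(0.56, [255.8, 195.1], [0.552, 0.015])] | []
well [(0.58, [286.1, 201.3], [0.532, -0.071])] | [(0.25, [289.4, 204.4])]
   -> [ 0.51  -0.027  0.147] [0.04 0.04]
slot0 [(0.91, [239.9, 193.0], [0.559, 0.061]), (0.82, [227.2, 190.5], [0.566, 0.098]), (0.72, [258.9, 196.2], [0.548, 0.007]), (0.66, [214.7, 186.6], [0.579, 0.134])] | []
slot3 [(0.91, [239.9, 193.0], [0.559, 0.061]), (0.82, [227.2, 190.5], [0.566, 0.098]), (0.72, [258.9, 196.2], [0.548, 0.007]), (0.66, [214.7, 186.6], [0.579, 0.134])] | []
rack [(0.61, [134.2, 223.1], [0.475, 0.365])] | [(0.88, [403.7, 217.4])]
   -> [0.474 0.363 0.006] [0.0008 0.0008]
panel0 [(0.98, [171.7, 296.8], [0.265, 0.252]), (0.76, [135.2, 236.6], [0.436, 0.361]), (0.58, [134.4, 245.5], [0.41, 0.362])] | [(0.88, [394.2, 201.6]), (0.78, [405.4, 232.0]), (0.77, [341.4, 183.9]), (0.6, [397.5, 208.5]), (0.6, [443.3, 273.5])]
beaker_large [(0.65, [388.3, 201.7], [0.526, -0.367])] | [(0.59, [140.7, 271.0]), (0.29, [291.3, 257.7])]
   -> [ 0.525 -0.373  0.006] [0.0072 0.0072]
beaker_medium [(0.73, [358.7, 239.8], [0.417, -0.275])] | [(0.89, [175.2, 237.5])]
   -> [ 0.416 -0.279  0.008] [0.0056 0.0056]
beaker_small [(0.58, [360.4, 168.8], [0.626, -0.291])] | [(0.84, [176.8, 294.8])]
   -> [ 0.625 -0.292  0.004] [0.0021 0.0021]
jar [(0.57, [413.2, 279.1], [0.303, -0.425])] | [(0.69, [124.4, 220.5])]
   -> [ 0.303 -0.424  0.006] [0.0014 0.0014]
tape [(0.81, [133.8, 144.3], [0.712, 0.377])] | [(0.92, [443.4, 273.1]), (0.54, [145.3, 271.4]), (0.4, [291.5, 256.1])]
   -> [0.708 0.372 0.007] [0.0029 0.0029]
candlestick [(0.78, [113.2, 292.2], [0.279, 0.419])] | [(0.74, [389.5, 180.1])]
   -> [0.277 0.41  0.   ] [0.0089 0.0089]
```

```bash
cat >> h.py <<'E'
def plan(wps,step=55,o=None):
    """wps: (x,y,z,theta_deg,open,[wait rows]); world -> rows of the arm_command series"""
    o=manip.get_obs(); R=np.array(o['eef_rot']); p=np.array(o['tool_pos']); th=np.arctan2(R[1,0],R[0,0]); rows=[]
    for w in wps:
        x,y,z,t,op=w[:5]; t=np.radians(t); d=np.array([x,y,z])-p; dt=(t-th+np.pi)%(2*np.pi)-np.pi
        s=w[6] if len(w)>6 else step
        n=max(int(np.ceil(np.linalg.norm(d)*1000/s-1e-6)),int(np.ceil(abs(dt)/.17-1e-6)),0)
        for i in range(n):
            g=np.array([x,y,z])-p; q=g/(n-i); a=(t-th+np.pi)%(2*np.pi)-np.pi
            ax=np.array([np.cos(th),np.sin(th),0]);az=np.array([-np.sin(th),np.cos(th),0]);ay=np.array([0,0,-1.])
            sh=np.round(np.array([q@ax,q@ay,q@az])*1000); tu=round(-a/(n-i),3)
            p=p+(ax*sh[0]+ay*sh[1]+az*sh[2])/1000; th-=tu
            rows.append([op,*[int(v) for v in sh],tu])
        for _ in range(w[5] if len(w)>5 else 0): rows.append([op,0,0,0,0])
    while len(rows)%5: rows.append([rows[-1][0],0,0,0,0])
    for i in range(0,len(rows),5): print(', '.join(str(v).rstrip('0').rstrip('.') if isinstance(v,float) else str(v) for r in rows[i:i+5] for v in r))
    print('end',np.round(p,4),round(np.degrees(th),2))
def st():
    o=manip.get_obs();R=np.array(o['eef_rot']);print('t',round(o['clock'],2),'p',np.round(o['tool_pos'],4),'th',round(np.degrees(np.arctan2(R[1,0],R[0,0])),2),'w',round(o['width']*88,1),'F',np.round(o['force'],1))
E
python3 - <<'E'
from h import *
T=manip.read_camera('top')
I=T['color'].astype(int); g=I.max(2)
m=np.zeros_like(g,np.uint8); W=g[188:206,232:278]; print(W.min(),np.median(W))
sat=I.max(2)-I.min(2)
m[186:206,232:278]=(sat<25)[186:206,232:278]&(g[186:206,232:278]<90)
n,l,s,c=cv2.connectedComponentsWithStats(m); print(s[1:],c[1:])
k=1+np.argmax(s[1:,4]); pts=np.argwhere(l==k)[:,::-1].astype(np.float32)
b=cv2.boxPoints(cv2.minAreaRect(pts)); X=np.array([onz(T,q,.147) for q in b]);print(np.round(X,3))
print('centre',onz(T,pts.mean(0),.147), [np.degrees(np.arctan2(*(X[(i+1)%4]-X[i])[[1,0]])) for i in range(4)])
W=manip.read_camera('wrist'); R=cv2.Rodrigues(np.array(W['rvec'],float))[0]; o=manip.get_obs();E=np.array(o['eef_rot'])
print('cam in tool',E.T@(-R.T@np.array(W['tvec'])-o['tool_pos']),'axes in tool',np.round(E.T@R.T,3).tolist())
plan([(.148,-.633,.33,-77,1),(.42,-.38,.33,-40,1),(.50,-.02,.30,-11,1)])
E
```

```text
47 116.0
[[239 191  31  11 173]] [[254.01734104 196.14450867]]
[[ 0.515  0.055  0.147]
 [ 0.53   0.053  0.147]
 [ 0.515 -0.024  0.147]
 [ 0.501 -0.022  0.147]]
centre [0.51551575 0.01545886 0.147     ] [np.float64(-9.357569598128073), np.float64(-100.58008306832923), np.float64(169.93863554894662), np.float64(79.44709187939942)]
cam in tool [-0.00069553 -0.12773892  0.07472674] axes in tool [[1.0, 0.001, -0.001], [0.001, -0.292, 0.956], [0.0, -0.956, -0.292]]
1, 0, -37, 0, 0.001, 1, 0, -37, 0, 0.002, 1, -26, 0, 46, -0.092, 1, -22, 0, 48, -0.092, 1, -18, 0, 50, -0.092
1, -13, 0, 52, -0.092, 1, -8, 0, 52, -0.093, 1, -3, 0, 53, -0.092, 1, 1, 0, 53, -0.093, 1, -24, 4, 47, -0.072
1, -21, 4, 48, -0.072, 1, -17, 4, 50, -0.072, 1, -14, 4, 51, -0.073, 1, -10, 5, 52, -0.072, 1, -6, 4, 52, -0.073
1, -3, 5, 53, -0.072, 1, 0, 0, 0, 0, 1, 0, 0, 0, 0, 1, 0, 0, 0, 0, 1, 0, 0, 0, 0
end [ 0.4996 -0.0196  0.2997] -11.0
```

Candidates. Handle: the dark bar at top-view px (254,196), against the runners at (212,115) and (327,132). I choose the bar. Panels: dark frames at (133,197), (129,231) and (128,248), against the pink one at (167,297), which I exclude. Beakers: only three stand there, (388,201), (359,240) and (360,169).

{"api": "arm_command", "payload": {
  "series": [1,0,-37,0,0,1,0,-37,0,0,1,-26,0,46,-0.092,1,-22,0,48,-0.092,1,-18,0,50,-0.092]
}}

```text
clock: 2.28
tool_pos: [0.2651, -0.5233, 0.33]
eef_rot: [[0.487, 0.0, 0.873], [-0.873, -0.001, 0.487], [0.001, -1.0, 0.0]]
force: [1.5, 0.1, 0.6]
width: 0.995
```

{"api": "arm_command", "payload": {
  "series": [1,-13,0,52,-0.092,1,-8,0,52,-0.092,1,-3,0,53,-0.092,1,1,0,53,-0.092,1,-24,4,47,-0.072]
}}

```text
clock: 2.9
tool_pos: [0.433, -0.3265, 0.3259]
eef_rot: [[0.813, 0.002, 0.582], [-0.582, -0.0, 0.813], [0.002, -1.0, 0.001]]
force: [0.4, 0.2, -0.8]
width: 0.998
```

{"api": "arm_command", "payload": {
  "series": [1,-21,4,48,-0.072,1,-17,4,50,-0.072,1,-14,4,51,-0.072,1,-10,5,52,-0.072,1,-6,4,52,-0.072]
}}

```text
clock: 3.52
tool_pos: [0.488, -0.0692, 0.3048]
eef_rot: [[0.966, 0.001, 0.26], [-0.26, -0.0, 0.966], [0.001, -1.0, -0.0]]
force: [0.1, -0.1, 0.6]
width: 1.002
```

{"api": "arm_command", "payload": {
  "series": [1,-3,5,53,-0.072,1,0,0,0,0,1,0,0,0,0,1,0,0,0,0,1,0,0,0,0]
}}

```text
clock: 4.15
tool_pos: [0.4987, -0.0201, 0.2998]
eef_rot: [[0.981, 0.0, 0.194], [-0.194, -0.0, 0.981], [0.0, -1.0, -0.0]]
force: [0.4, -0.6, 0.1]
width: 0.999
```

```bash
python3 - <<'E'
from h import *
st()
W=manip.read_camera('wrist'); cv2.imwrite('pics/w1.png',W['color'])
for th in ['lid_handle','case','slot0']:
    print(th,[(s,np.round(u,1).tolist(),np.round(onz(W,u,{'lid_handle':.147,'case':0,'slot0':.008}[th]),4).tolist()) for s,u in place(th,W)[:5]])
E
```

```text
t 4.15 p [ 0.4987 -0.0201  0.2998] th -11.19 w 87.9 F [ 0.4 -0.6  0.1]
lid_handle [(0.65, [294.7, 156.1], [0.5175, 0.0173, 0.147])]
case [(0.78, [309.9, 143.8], [0.545, 0.0108, 0.0])]
slot0 []
```

View pics/w1.png

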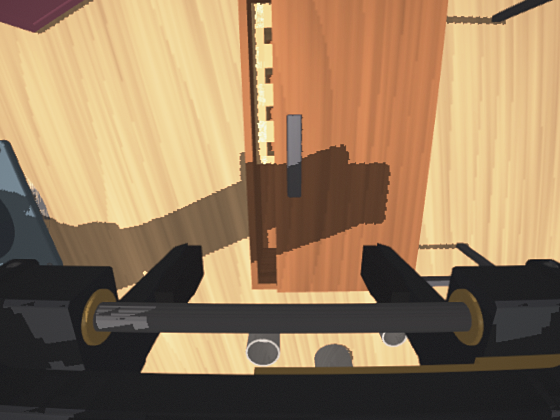

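The wrist view shows the grip bar at (294,155), upright in the picture, so the case yaw is about -11°. The lid is already about 20 mm open.

{"api": "arm_command", "payload": {
  "series": [0,5,0,20,0,0,5,40,19,0,0,0,40,0,0,0,0,40,0,0,0,0,38,0,0],
  "squeeze": 20
}}

```text
clock: 4.97
tool_pos: [0.5161, 0.0174, 0.1404]
eef_rot: [[0.981, 0.0, 0.192], [-0.192, 0.0, 0.981], [0.0, -1.0, 0.0]]
force: [0.5, -0.3, -0.0]
width: 0.506
```

{"api": "arm_command", "payload": {
  "series": [0,0,0,0,0,-1,0,0,0,0,-1,0,0,0,0,-1,0,0,0,0,-1,0,0,0,0]
}}

```text
clock: 5.6
tool_pos: [0.5168, 0.0174, 0.1426]
eef_rot: [[0.981, 0.002, 0.192], [-0.192, -0.0, 0.981], [0.002, -1.0, -0.0]]
force: [-1.4, -0.7, 5.9]
width: 0.155
```

{"api": "arm_command", "payload": {
  "series": [-1,10,0,0,0,-1,20,0,0,0,-1,30,0,0,0,-1,30,0,0,0,-1,25,0,0,0]
}}

```text
clock: 6.22
tool_pos: [0.6299, -0.0035, 0.1427]
eef_rot: [[0.982, 0.0, 0.191], [-0.191, 0.001, 0.982], [-0.0, -1.0, 0.001]]
force: [-2.3, 2.2, 7.9]
width: 0.159
```

{"api": "arm_command", "payload": {
  "series": [-1,15,0,0,0,-1,10,0,0,0,-1,3,0,0,0,-1,0,0,0,0,-1,0,0,0,0]
}}

```text
clock: 6.85
tool_pos: [0.6446, -0.0062, 0.1405]
eef_rot: [[0.982, -0.026, 0.188], [-0.188, 0.001, 0.982], [-0.026, -1.0, -0.004]]
force: [-37.0, 5.7, 27.2]
width: 0.162
```

{"api": "arm_command", "payload": {
  "series": [-1,-3,0,0,0,0,0,0,0,0,0,0,0,0,0,0,0,0,0,0,0,0,0,0,0]
}}

```text
clock: 7.48
tool_pos: [0.6539, -0.0097, 0.1418]
eef_rot: [[0.981, 0.001, 0.192], [-0.192, -0.0, 0.981], [0.001, -1.0, -0.0]]
force: [0.5, -0.3, -0.3]
width: 0.502
```

{"api": "arm_command", "payload": {
  "series": [0,0,-40,0,0,0,0,-50,0,0,0,0,-50,30,0,0,-50,-20,45,0,0,-50,0,45,0]
}}

```text
clock: 8.1
tool_pos: [0.5862, 0.1194, 0.3017]
eef_rot: [[0.981, 0.004, 0.193], [-0.193, 0.001, 0.981], [0.004, -1.0, 0.002]]
force: [0.6, 1.1, 0.2]
width: 0.499
```

{"api": "arm_command", "payload": {
  "series": [0,0,0,0,0,0,0,0,0,0,0,0,0,0,0,0,0,0,0,0,0,0,0,0,0]
}}

```text
clock: 8.72
tool_pos: [0.586, 0.1173, 0.2993]
eef_rot: [[0.981, -0.0, 0.193], [-0.193, -0.0, 0.981], [-0.0, -1.0, -0.0]]
force: [-0.6, 0.2, -0.2]
width: 0.498
```

```bash
python3 - <<'E'
from h import *
st()
W=manip.read_camera('wrist'); cv2.imwrite('pics/w2.png',W['color']);T=manip.read_camera('top')
for th,z in [('lid_handle',.147),('case',0),('slot0',.008),('well',.008)]:
  for nm,C in (('W',W),('T',T)):
    print(nm,th,[(s,np.round(u,1).tolist(),np.round(onz(C,u,z),4)[:2].tolist()) for s,u in place(th,C)[:5]])
np.save('w2.npy',W,allow_pickle=True)
E
```

```text
t 8.72 p [0.586  0.1173 0.2993] th -11.12 w 43.9 F [-0.6  0.2 -0.2]
W lid_handle [(0.7, [156.5, 9.6], [0.5123, 0.3001])]
T lid_handle [(0.97, [262.4, 146.3], [0.649, -0.0076])]
W case [(0.66, [273.0, 239.2], [0.5504, 0.0135])]
T case []
W slot0 [(0.97, [270.3, 190.1], [0.5632, 0.0943]), (0.93, [274.5, 219.0], [0.5602, 0.049]), (0.76, [275.0, 238.3], [0.5547, 0.0177]), (0.68, [155.1, 6.7], [0.4683, 0.3572]), (0.64, [268.9, 162.4], [0.5695, 0.1346])]
T slot0 []
W well [(0.67, [267.4, 289.2], [0.5243, -0.0687])]
T well [(0.76, [285.3, 201.5], [0.5297, -0.0688])]
```

View pics/w2.png

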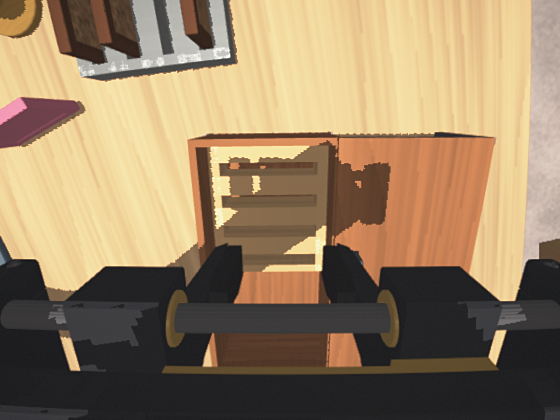

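{"api": "arm_command", "payload": {
  "series": [0,-5,30,-25,0,0,-5,30,-25,0,0,-5,39,-33,0,0,0,0,0,0,0,0,0,0,0]
}}

```text
clock: 9.85
tool_pos: [0.5558, 0.0403, 0.2014]
eef_rot: [[0.982, 0.001, 0.191], [-0.191, 0.001, 0.982], [0.001, -1.0, 0.001]]
force: [-0.0, 0.9, 0.2]
width: 0.498
```

```bash
python3 - <<'E'
from h import *
st()
W=manip.read_camera('wrist'); cv2.imwrite('pics/w3.png',cv2.resize(W['color'][0:270,150:420],None,fx=2.2,fy=2.2,interpolation=cv2.INTER_CUBIC))
np.save('w3.npy',W,allow_pickle=True)
for th,z in [('slot0',.008),('case',0)]:
    print(th,[(s,np.round(u,1).tolist(),np.round(onz(W,u,z),4)[:2].tolist()) for s,u in place(th,W)[:5]])
E
```

```text
t 9.85 p [0.5558 0.0403 0.2014] th -11.03 w 43.8 F [-0.   0.9  0.2]
slot0 [(0.82, [280.5, 175.4], [0.5563, 0.0547]), (0.81, [280.4, 97.8], [0.5718, 0.1347]), (0.74, [280.7, 213.3], [0.5479, 0.0111]), (0.71, [277.7, 136.2], [0.5615, 0.097]), (0.5, [417.3, 274.4], [0.7001, -0.1007])]
case [(0.97, [276.6, 210.9], [0.5432, 0.0124])]
```

View pics/w3.png

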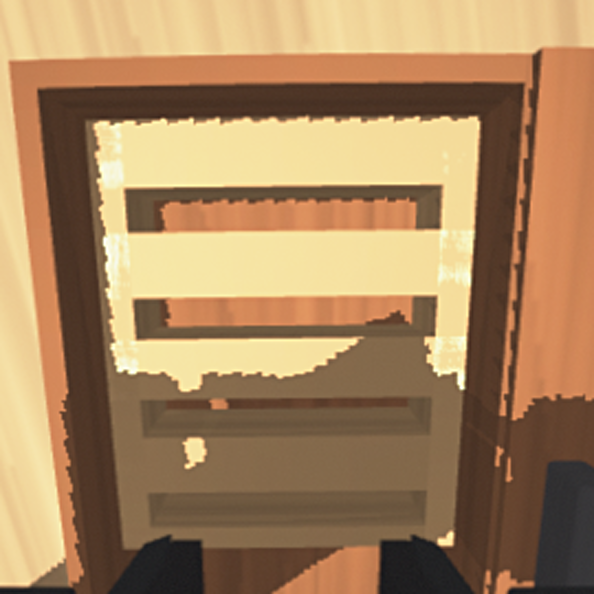

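```bash
python3 - <<'E'
from h import *
W=np.load('w3.npy',allow_pickle=True).item()
S={'A':[(127,188),(442,185),(440,228),(129,233)],'B':[(135,299),(437,296),(434,334),(137,339)],'C':[(142,402),(431,397),(429,431),(144,437)],'D':[(149,495),(426,490),(424,519),(150,526)]}
cs=[]
for k,v in S.items():
    X=np.array([onz(W,(u/2.2+150,w/2.2),.063) for u,w in v])
    cs.append(X.mean(0)[:2]); d=(X[1]-X[0]+X[2]-X[3])/2
    print(k,np.round(X.mean(0),4),'len',np.round(np.linalg.norm(d),4),'wid',np.round(np.linalg.norm((X[0]+X[1]-X[2]-X[3])/2),4),'yaw',np.degrees(np.arctan2(d[1],d[0])))
cs=np.array(cs); d=cs[0]-cs[3]; print('pitch',np.linalg.norm(np.diff(cs,axis=0),axis=1),'yaw',np.degrees(np.arctan2(-d[0],d[1])))
X=np.array([onz(W,(u/2.2+150,w/2.2),.112) for u,w in [(10,62),(535,50)]]);print('rim +y edge',X)
# height check: block top corners in w2
W2=np.load('w2.npy',allow_pickle=True).item()
print(proj(W2,[[*cs[0],.063],[*cs[3],.063]]))
E
```

```text
A [0.5709 0.1341 0.063 ] len 0.1221 wid 0.0163 yaw -10.32315379120998
B [0.5633 0.093  0.063 ] len 0.122 wid 0.0157 yaw -10.275309700213691
C [0.5555 0.052  0.063 ] len 0.1221 wid 0.0151 yaw -9.918465841124295
D [0.5479 0.0113 0.063 ] len 0.1224 wid 0.0143 yaw -9.723372839335385
pitch [0.04177437 0.04175481 0.04139329] yaw -10.61139913434008
rim +y edge [[0.49702802 0.1884628  0.112     ]
 [0.65367313 0.16121364 0.112     ]]
[[268.25542146 169.10468841]
 [270.27095854 259.21122136]]
```

```bash
python3 - <<'E'
from h import *
plan([(.53,.15,.25,-9,0),(.466,.308,.25,-6,0,3)])
E
```

```text
0, -15, -16, 34, -0.011, 0, -15, -16, 34, -0.012, 0, -15, -16, 35, -0.011, 0, -22, 0, 36, -0.013, 0, -22, 0, 37, -0.013
0, -21, 0, 37, -0.013, 0, -20, 0, 37, -0.014, 0, 0, 0, 0, 0, 0, 0, 0, 0, 0, 0, 0, 0, 0, 0
end [0.4662 0.3076 0.2498] -5.98
```

{"api": "arm_command", "payload": {
  "series": [0,-15,-16,34,-0.011,0,-15,-16,34,-0.012,0,-15,-16,35,-0.011,0,-22,0,36,-0.013,0,-22,0,37,-0.013]
}}

```text
clock: 10.62
tool_pos: [0.4968, 0.2299, 0.2498]
eef_rot: [[0.991, 0.002, 0.131], [-0.131, 0.001, 0.991], [0.002, -1.0, 0.001]]
force: [0.6, 0.4, -0.3]
width: 0.501
```

{"api": "arm_command", "payload": {
  "series": [0,-21,0,37,-0.013,0,-20,0,37,-0.014,0,0,0,0,0,0,0,0,0,0,0,0,0,0,0]
}}

```text
clock: 11.25
tool_pos: [0.4664, 0.3051, 0.2486]
eef_rot: [[0.994, 0.001, 0.108], [-0.108, -0.001, 0.994], [0.001, -1.0, -0.0]]
force: [0.5, 0.5, 0.5]
width: 0.499
```

```bash
python3 - <<'E'
from h import *
st()
W=manip.read_camera('wrist'); cv2.imwrite('pics/w4.png',cv2.resize(W['color'][0:290,110:450],None,fx=2,fy=2,interpolation=cv2.INTER_CUBIC))
np.save('w4.npy',W,allow_pickle=True)
for r in manip.regions_of('panel0',W)[:5]:
    q=np.argwhere(r['pixels'])[:,::-1]; print(r['score'],px(r['point']).round(),q.min(0),q.max(0))
E
```

```text
t 11.25 p [0.4664 0.3051 0.2486] th -6.18 w 43.9 F [0.5 0.5 0.5]
0.92 [207. 142.] [189  79] [226 209]
0.91 [120. 248.] [ 56 213] [180 282]
0.66 [252. 137.] [240  74] [264 205]
0.63 [340. 140.] [326  76] [357 206]
```

View pics/w4.png

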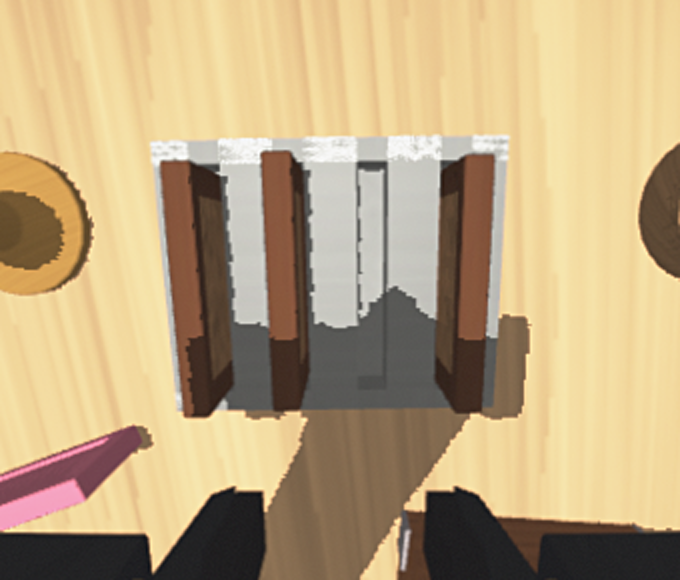

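```bash
python3 - <<'E'
from h import *
W=np.load('w4.npy',allow_pickle=True).item()
S={'1':[(161,162),(190,160),(209,415),(184,416)],'2':[(262,152),(291,152),(298,410),(273,411)],'3':[(466,154),(494,154),(482,412),(456,412)]}
for k,v in S.items():
    X=np.array([onz(W,(u/2+110,w/2),.101) for u,w in v]); d=(X[0]-X[3]+X[1]-X[2])/2
    print(k,np.round(X.mean(0),4),'len',np.linalg.norm(d).round(4),'wid',np.linalg.norm((X[1]+X[2]-X[0]-X[3])/2).round(4),'yaw',np.degrees(np.arctan2(-d[0],d[1])).round(2))
plan([(.415,.368,.18,-6,-.4)])
E
```

```text
1 [0.398  0.3617 0.101 ] len 0.1169 wid 0.0127 yaw -5.6
2 [0.4423 0.3599 0.101 ] len 0.1178 wid 0.0125 yaw -5.82
3 [0.5313 0.3496 0.101 ] len 0.118 wid 0.0126 yaw -5.14
-0.4, -29, 34, 28, -0.002, -0.4, -29, 35, 29, -0.001, -0.4, 0, 0, 0, 0, -0.4, 0, 0, 0, 0, -0.4, 0, 0, 0, 0
end [0.4147 0.368  0.1796] -6.01
```

```bash
python3 - <<'E'
from h import *
plan([(.397,.362,.16,-5.6,-.4),(.397,.362,.086,-5.6,-.4,2,37),(.397,.362,.086,-5.6,-1,5),(.397,.362,.24,-5.6,-1,1,50)])
E
```

```text
-0.4, -25, 30, 16, -0.003, -0.4, -25, 29, 17, -0.004, -0.4, -25, 30, 16, -0.003, -0.4, 0, 37, 0, -0, -0.4, 0, 37, 0, -0
-0.4, 0, 0, 0, 0, -0.4, 0, 0, 0, 0, -1, 0, 0, 0, -0, -1, 0, 0, 0, 0, -1, 0, 0, 0, 0
-1, 0, 0, 0, 0, -1, 0, 0, 0, 0, -1, 0, 0, 0, 0, -1, 0, -39, 0, -0, -1, 0, -38, 0, -0
-1, 0, -39, 0, -0, -1, 0, -38, 0, -0, -1, 0, 0, 0, 0, -1, 0, 0, 0, 0, -1, 0, 0, 0, 0
end [0.3968 0.3617 0.2396] -5.61
```

{"api": "arm_command", "payload": {
  "series": [-0.4,-25,30,16,-0.003,-0.4,-25,29,17,-0.004,-0.4,-25,30,16,-0.003,-0.4,0,37,0,0,-0.4,0,37,0,0]
}}

```text
clock: 11.98
tool_pos: [0.3964, 0.3625, 0.0846]
eef_rot: [[0.995, 0.001, 0.096], [-0.096, 0.0, 0.995], [0.001, -1.0, 0.0]]
force: [1.0, 0.8, -0.6]
width: 0.302
```

{"api": "arm_command", "payload": {
  "series": [-0.4,0,0,0,0,-1,0,0,0,0,-1,0,0,0,0,-1,0,0,0,0,-1,0,0,0,0],
  "squeeze": 25
}}

```text
clock: 12.6
tool_pos: [0.397, 0.3633, 0.087]
eef_rot: [[0.995, 0.002, 0.096], [-0.096, 0.001, 0.995], [0.002, -1.0, 0.002]]
force: [0.2, -1.9, 6.9]
width: 0.154
```

{"api": "arm_command", "payload": {
  "series": [-1,0,-20,0,0,-1,0,-35,0,0,-1,0,-39,0,0,-1,0,-40,0,0,-1,0,-20,0,0]
}}

```text
clock: 13.22
tool_pos: [0.3961, 0.3633, 0.2429]
eef_rot: [[0.995, 0.002, 0.095], [-0.095, 0.002, 0.995], [0.002, -1.0, 0.002]]
force: [-0.2, 0.5, -2.3]
width: 0.157
```

```bash
python3 - <<'E'
from h import *
st()
plan([(.52,.26,.24,37,-1),(.571,.134,.24,79.5,-1),(.571,.134,.162,79.5,-1,3,40)])
E
```

```text
t 13.22 p [0.3961 0.3633 0.2429] th -5.47 w 13.8 F [-0.2  0.5 -2.3]
-1, 27, 1, -18, -0.148, -1, 24, 0, -22, -0.148, -1, 20, 1, -25, -0.148, -1, 16, 0, -28, -0.149, -1, 12, 1, -30, -0.148
-1, -7, 0, -26, -0.148, -1, -11, 0, -25, -0.149, -1, -14, 0, -23, -0.148, -1, -18, 0, -21, -0.149, -1, -21, 0, -17, -0.148
-1, 0, 39, 0, -0, -1, 0, 39, 0, -0, -1, 0, 0, 0, 0, -1, 0, 0, 0, 0, -1, 0, 0, 0, 0
end [0.5705 0.1338 0.1619] 79.5
```

{"api": "arm_command", "payload": {
  "series": [-1,27,1,-18,-0.148,-1,24,0,-22,-0.148,-1,20,1,-25,-0.148,-1,16,0,-28,-0.149,-1,12,1,-30,-0.148]
}}

```text
clock: 13.85
tool_pos: [0.5207, 0.2585, 0.2378]
eef_rot: [[0.796, 0.0, -0.605], [0.605, 0.0, 0.796], [0.0, -1.0, -0.0]]
force: [0.7, 0.0, -1.9]
width: 0.156
```

{"api": "arm_command", "payload": {
  "series": [-1,-7,0,-26,-0.148,-1,-11,0,-25,-0.149,-1,-14,0,-23,-0.148,-1,-18,0,-21,-0.149,-1,-21,0,-17,-0.148]
}}

```text
clock: 14.48
tool_pos: [0.5703, 0.132, 0.2377]
eef_rot: [[0.178, 0.0, -0.984], [0.984, -0.0, 0.178], [-0.0, -1.0, -0.0]]
force: [0.4, 0.8, -2.4]
width: 0.157
```

{"api": "arm_command", "payload": {
  "series": [-1,0,39,0,0,-1,0,39,0,0,-1,0,0,0,0,-1,0,0,0,0,-1,0,0,0,0]
}}

```text
clock: 15.1
tool_pos: [0.5714, 0.1336, 0.1606]
eef_rot: [[0.183, 0.003, -0.983], [0.983, 0.001, 0.183], [0.001, -1.0, -0.003]]
force: [0.2, 0.9, -1.0]
width: 0.156
```

```bash
python3 - <<'E'
from h import *
st()
W=manip.read_camera('wrist'); cv2.imwrite('pics/w5.png',cv2.resize(W['color'][60:360,130:430],None,fx=2,fy=2,interpolation=cv2.INTER_CUBIC))
np.save('w5.npy',W,allow_pickle=True)
E
```

```text
t 15.1 p [0.5714 0.1336 0.1606] th 79.47 w 13.7 F [ 0.2  0.9 -1. ]
```

View pics/w5.png

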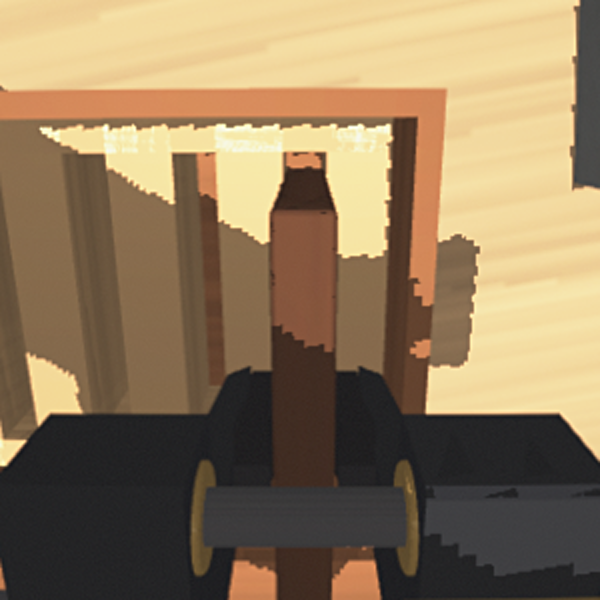

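```bash
python3 - <<'E'
from h import *
W=np.load('w5.npy',allow_pickle=True).item()
o=manip.get_obs();E=np.array(o['eef_rot']);p=np.array(o['tool_pos'])
f=lambda u,v,z: np.round((E.T@(onz(W,(u/2+130,v/2+60),z)-p))*1000,1)
print('top',f(272,212,.1746),f(337,212,.1746)); print('bot',f(283,170,.0796),f(327,168,.0796))
print('slot end',f(285,152,.063),f(326,152,.063)); print('slot B end',f(174,154,.063),f(215,153,.063))
print('rim',f(393,118,.112),f(445,90,.112))
E
```

```text
top [ -5.7 -14.5  58.7] [  6.9 -14.5  58.7]
bot [-6.7 80.5 57.9] [ 8.7 80.5 58.6]
slot end [-6.4 97.1 63.1] [ 9.  97.1 63.1]
slot B end [-48.2  97.1  62.4] [-32.7  97.1  62.7]
rim [26.4 48.1 75.8] [41.  48.1 83.7]
```

The held panel's end (304,170 in the crop) lies above slot A's end (305,152). It is aligned to about 0.5 mm across and needs about 2 mm along the slot.

{"api": "arm_command", "payload": {
  "series": [-1,0.5,5,2,0,-1,0,7,0,0,-1,0,8,0,0,-1,0,5,0,0,-1,0,5,0,0]
}}

```text
clock: 15.78
tool_pos: [0.5684, 0.134, 0.128]
eef_rot: [[0.183, -0.0, -0.983], [0.983, -0.0, 0.183], [-0.0, -1.0, 0.0]]
force: [-0.0, -0.3, -1.9]
width: 0.157
```

{"api": "arm_command", "payload": {
  "series": [-1,0,5,0,0,-1,0,5,0,0,-1,0,10,0,0,-1,0,10,0,0,-1,0,6,0,0]
}}

```text
clock: 16.4
tool_pos: [0.5681, 0.1338, 0.0916]
eef_rot: [[0.183, -0.001, -0.983], [0.983, -0.0, 0.183], [-0.0, -1.0, 0.001]]
force: [-0.7, -0.7, -1.6]
width: 0.154
```

{"api": "arm_command", "payload": {
  "series": [-1,0,3,0,0,-1,0,0,0,0,-0.5,0,0,0,0,-0.5,0,0,0,0,-0.5,0,0,0,0]
}}

```text
clock: 17.02
tool_pos: [0.5686, 0.134, 0.0897]
eef_rot: [[0.183, 0.0, -0.983], [0.983, 0.0, 0.183], [0.0, -1.0, -0.0]]
force: [0.6, 0.1, -0.5]
width: 0.254
```

{"api": "arm_command", "payload": {
  "series": [-0.5,0,-15,0,0,-0.5,0,-35,0,0,-0.5,0,-50,0,0,-0.4,0,-50,0,0,-0.4,0,0,0,0]
}}

```text
clock: 17.65
tool_pos: [0.5705, 0.1354, 0.2445]
eef_rot: [[0.183, 0.008, -0.983], [0.983, 0.002, 0.183], [0.003, -1.0, -0.007]]
force: [0.1, 0.2, 0.2]
width: 0.3
```

```bash
python3 - <<'E'
from h import *
st()
plan([(.52,.26,.24,37,-.4),(.442,.360,.20,-5.8,-.4),(.442,.360,.085,-5.8,-.4,1)])
E
```

```text
t 17.65 p [0.5705 0.1354 0.2445] th 79.48 w 26.4 F [0.1 0.2 0.2]
-0.4, 23, 1, 14, 0.148, -0.4, 20, 1, 18, 0.148, -0.4, 17, 1, 20, 0.148, -0.4, 14, 1, 23, 0.149, -0.4, 11, 0, 25, 0.148
-0.4, 0, 8, 25, 0.149, -0.4, -4, 8, 25, 0.15, -0.4, -8, 8, 24, 0.149, -0.4, -12, 8, 23, 0.15, -0.4, -15, 8, 21, 0.149
-0.4, 0, 38, 0, 0, -0.4, 0, 39, 0, 0, -0.4, 0, 38, 0, 0, -0.4, 0, 0, 0, 0, -0.4, 0, 0, 0, 0
end [0.4415 0.3602 0.0855] -5.78
```

{"api": "arm_command", "payload": {
  "series": [-0.4,23,1,14,0.148,-0.4,20,1,18,0.148,-0.4,17,1,20,0.148,-0.4,14,1,23,0.149,-0.4,11,0,25,0.148]
}}

```text
clock: 18.27
tool_pos: [0.5171, 0.2588, 0.235]
eef_rot: [[0.801, -0.001, -0.598], [0.598, -0.001, 0.801], [-0.001, -1.0, 0.0]]
force: [0.2, 0.4, 0.1]
width: 0.301
```

{"api": "arm_command", "payload": {
  "series": [-0.4,0,8,25,0.149,-0.4,-4,8,25,0.15,-0.4,-8,8,24,0.149,-0.4,-12,8,23,0.15,-0.4,-15,8,21,0.149]
}}

```text
clock: 18.9
tool_pos: [0.4385, 0.359, 0.1948]
eef_rot: [[0.994, -0.001, 0.106], [-0.106, -0.001, 0.994], [-0.001, -1.0, -0.001]]
force: [0.6, -0.1, -0.3]
width: 0.302
```

```bash
python3 - <<'E'
from h import *
st()
plan([(.442,.360,.16,-5.8,-.4),(.442,.360,.087,-5.8,-.4,2,38)])
E
```

```text
t 18.9 p [0.4385 0.359  0.1948] th -6.06 w 26.6 F [ 0.6 -0.1 -0.3]
-0.4, 3, 35, 1, -0.005, -0.4, 0, 36, 0, 0, -0.4, 0, 37, 0, 0, -0.4, 0, 0, 0, 0, -0.4, 0, 0, 0, 0
end [0.4416 0.3596 0.0868] -5.77
```

{"api": "arm_command", "payload": {
  "series": [-0.4,3,35,1,-0.005,-0.4,0,36,0,0,-0.4,0,37,0,0,-0.4,0,0,0,0,-1,0,0,0,0]
}}

```text
clock: 19.52
tool_pos: [0.4428, 0.3599, 0.0885]
eef_rot: [[0.995, 0.001, 0.096], [-0.096, 0.001, 0.995], [0.0, -1.0, 0.001]]
force: [0.5, -0.8, -0.1]
width: 0.213
```

{"api": "arm_command", "payload": {
  "series": [-1,0,0,0,0,-1,0,0,0,0,-1,0,0,0,0,-1,0,-20,0,0,-1,0,-40,0,0]
}}

```text
clock: 20.15
tool_pos: [0.4419, 0.3585, 0.148]
eef_rot: [[0.995, -0.002, 0.096], [-0.096, -0.002, 0.995], [-0.002, -1.0, -0.002]]
force: [1.2, -0.0, -1.8]
width: 0.155
```

{"api": "arm_command", "payload": {
  "series": [-1,0,-45,0,0,-1,0,-45,0,0,-1,0,-5,0,0,-1,0,0,0,0,-1,0,0,0,0]
}}

```text
clock: 20.78
tool_pos: [0.4419, 0.3585, 0.2411]
eef_rot: [[0.995, -0.002, 0.096], [-0.096, -0.002, 0.995], [-0.002, -1.0, -0.002]]
force: [-0.8, -0.5, -2.4]
width: 0.158
```

```bash
python3 - <<'E'
from h import *
st()
plan([(.52,.24,.24,37,-1),(.5625,.093,.24,79.5,-1),(.5625,.093,.162,79.5,-1,3,40)])
E
```

```text
t 20.77 p [0.4419 0.3585 0.2411] th -5.5 w 13.9 F [-0.8 -0.5 -2.4]
-1, 18, 0, -22, -0.148, -1, 14, 0, -25, -0.148, -1, 11, 0, -26, -0.149, -1, 6, 1, -28, -0.148, -1, 3, 0, -28, -0.149
-1, -11, 0, -29, -0.148, -1, -15, 0, -27, -0.148, -1, -19, 0, -24, -0.149, -1, -22, 0, -21, -0.148, -1, -25, 0, -17, -0.149
-1, 0, 39, 0, 0, -1, 0, 39, 0, 0, -1, 0, 0, 0, 0, -1, 0, 0, 0, 0, -1, 0, 0, 0, 0
end [0.5622 0.0927 0.1621] 79.53
```

{"api": "arm_command", "payload": {
  "series": [-1,18,0,-22,-0.148,-1,14,0,-25,-0.148,-1,11,0,-26,-0.149,-1,6,1,-28,-0.148,-1,3,0,-28,-0.149]
}}

```text
clock: 21.4
tool_pos: [0.5205, 0.2395, 0.24]
eef_rot: [[0.795, -0.003, -0.606], [0.606, -0.001, 0.795], [-0.003, -1.0, 0.001]]
force: [0.3, -0.7, -0.9]
width: 0.155
```

{"api": "arm_command", "payload": {
  "series": [-1,-11,0,-29,-0.148,-1,-15,0,-27,-0.148,-1,-19,0,-24,-0.149,-1,-22,0,-21,-0.148,-1,-25,0,-17,-0.149]
}}

```text
clock: 22.02
tool_pos: [0.5624, 0.0924, 0.2401]
eef_rot: [[0.177, -0.003, -0.984], [0.984, -0.0, 0.177], [-0.001, -1.0, 0.002]]
force: [-0.5, 0.6, -1.6]
width: 0.155
```

{"api": "arm_command", "payload": {
  "series": [-1,0,39,0,0,-1,0,39,0,0,-1,0,0,0,0,-1,0,0,0,0,-1,0,0,0,0]
}}

```text
clock: 22.65
tool_pos: [0.5638, 0.0941, 0.165]
eef_rot: [[0.182, 0.002, -0.983], [0.983, 0.001, 0.182], [0.001, -1.0, -0.002]]
force: [0.3, -0.1, -2.1]
width: 0.156
```

```bash
python3 - <<'E'
from h import *
st()
W=manip.read_camera('wrist'); cv2.imwrite('pics/w6.png',cv2.resize(W['color'][60:360,130:430],None,fx=2,fy=2,interpolation=cv2.INTER_CUBIC))
np.save('w6.npy',W,allow_pickle=True)
E
```

```text
t 22.65 p [0.5638 0.0941 0.165 ] th 79.53 w 13.7 F [ 0.3 -0.1 -2.1]
```

View pics/w6.png

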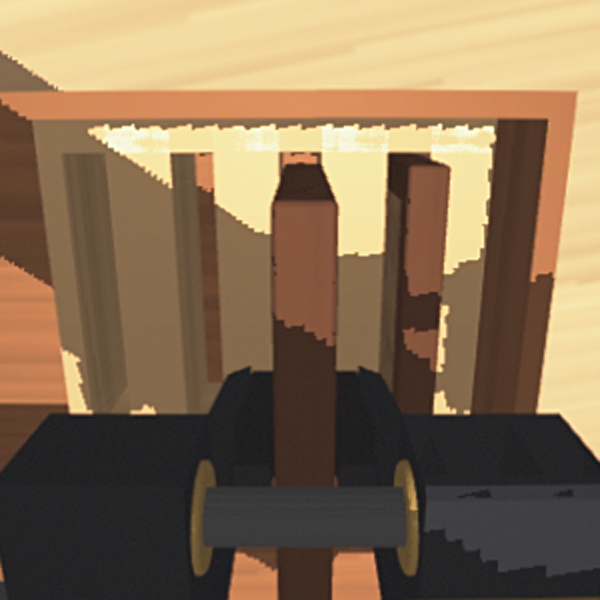

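```bash
python3 - <<'E'
from h import *
W=np.load('w6.npy',allow_pickle=True).item()
o=manip.get_obs();E=np.array(o['eef_rot']);p=np.array(o['tool_pos'])
f=lambda u,v,z: np.round((E.T@(onz(W,(u/2+130,v/2+60),z)-p))*1000,1)
print('top',f(273,200,.179),f(337,202,.179)); print('bot',f(282,165,.084),f(326,165,.084))
print('slot end',f(281,152,.063),f(321,152,.063)); print('slot C end',f(171,154,.063),f(212,153,.063))
E
```

```text
top [ -5.5 -14.2  61. ] [  6.9 -14.2  60.7]
bot [-7.  80.8 59.7] [ 8.4 80.8 59.7]
slot end [ -8.1 101.8  62.9] [  7.2 101.8  62.9]
slot C end [-50.3 101.7  62.2] [-34.6 101.8  62.5]
```

{"api": "arm_command", "payload": {
  "series": [-1,-1,5,1,0,-1,0,10,0,0,-1,0,8,0,0,-1,0,5,0,0,-1,0,5,0,0]
}}

```text
clock: 23.32
tool_pos: [0.5617, 0.0928, 0.1301]
eef_rot: [[0.182, -0.0, -0.983], [0.983, 0.0, 0.182], [0.0, -1.0, 0.0]]
force: [-0.9, -0.5, -1.8]
width: 0.157
```

{"api": "arm_command", "payload": {
  "series": [-1,0,5,0,0,-1,0,5,0,0,-1,0,12,0,0,-1,0,12,0,0,-1,0,6,0,0]
}}

```text
clock: 23.95
tool_pos: [0.5614, 0.0929, 0.0904]
eef_rot: [[0.182, -0.001, -0.983], [0.983, -0.001, 0.182], [-0.001, -1.0, 0.001]]
force: [-9.3, -2.9, 35.5]
width: 0.152
```

{"api": "arm_command", "payload": {
  "series": [-1,0,3,0,0,-1,0,0,0,0,-0.5,0,0,0,0,-0.5,0,0,0,0,-0.5,0,0,0,0]
}}

```text
clock: 24.58
tool_pos: [0.5617, 0.0927, 0.0872]
eef_rot: [[0.182, -0.0, -0.983], [0.983, 0.0, 0.182], [-0.0, -1.0, 0.0]]
force: [0.9, 1.0, -0.1]
width: 0.25
```

{"api": "arm_command", "payload": {
  "series": [-0.5,0,-15,0,0,-0.5,0,-35,0,0,-0.5,0,-50,0,0,-0.4,0,-50,0,0,-0.4,0,0,0,0]
}}

```text
clock: 25.2
tool_pos: [0.5639, 0.0939, 0.2422]
eef_rot: [[0.182, 0.007, -0.983], [0.983, 0.001, 0.182], [0.003, -1.0, -0.007]]
force: [-0.2, 1.1, -0.8]
width: 0.299
```

```bash
python3 - <<'E'
from h import *
st()
plan([(.55,.22,.24,37,-.4),(.532,.350,.20,-5.6,-.4)])
E
```

```text
t 25.2 p [0.5639 0.0939 0.2422] th 79.53 w 26.3 F [-0.2  1.1 -0.8]
-0.4, 24, 0, 7, 0.148, -0.4, 23, 1, 11, 0.149, -0.4, 21, 0, 14, 0.148, -0.4, 19, 1, 17, 0.149, -0.4, 16, 0, 20, 0.148
-0.4, 13, 8, 23, 0.149, -0.4, 9, 8, 25, 0.149, -0.4, 6, 8, 25, 0.149, -0.4, 1, 8, 26, 0.148, -0.4, -2, 8, 26, 0.149
end [0.5322 0.3496 0.2002] -5.61
```

{"api": "arm_command", "payload": {
  "series": [-0.4,24,0,7,0.148,-0.4,23,1,11,0.149,-0.4,21,0,14,0.148,-0.4,19,1,17,0.149,-0.4,16,0,20,0.148]
}}

```text
clock: 25.82
tool_pos: [0.5472, 0.2194, 0.2348]
eef_rot: [[0.801, -0.001, -0.598], [0.598, -0.001, 0.801], [-0.001, -1.0, 0.0]]
force: [-0.3, 0.1, -0.0]
width: 0.302
```

{"api": "arm_command", "payload": {
  "series": [-0.4,13,8,23,0.149,-0.4,9,8,25,0.149,-0.4,6,8,25,0.149,-0.4,1,8,26,0.148,-0.4,-2,8,26,0.149]
}}

```text
clock: 26.45
tool_pos: [0.5294, 0.3489, 0.1945]
eef_rot: [[0.995, -0.001, 0.102], [-0.102, -0.001, 0.995], [-0.001, -1.0, -0.001]]
force: [-0.1, -0.7, -0.3]
width: 0.303
```

```bash
python3 - <<'E'
from h import *
st()
plan([(.532,.350,.16,-5.6,-.4),(.532,.350,.087,-5.6,-.4,1,38)])
E
```

```text
t 26.45 p [0.5294 0.3489 0.1945] th -5.88 w 26.6 F [-0.1 -0.7 -0.3]
-0.4, 3, 35, 1, -0.005, -0.4, 0, 36, 0, 0, -0.4, 0, 37, 0, 0, -0.4, 0, 0, 0, 0, -0.4, 0, 0, 0, 0
end [0.5324 0.3495 0.0865] -5.59
```

{"api": "arm_command", "payload": {
  "series": [-0.4,2,34,0,-0.005,-0.4,0,36,0,0,-0.4,0,36,0,0,-0.4,0,0,0,0,-1,0,0,0,0]
}}

```text
clock: 27.08
tool_pos: [0.5324, 0.3487, 0.0906]
eef_rot: [[0.996, 0.001, 0.093], [-0.093, 0.001, 0.996], [0.001, -1.0, 0.001]]
force: [0.2, 0.3, 0.5]
width: 0.211
```

{"api": "arm_command", "payload": {
  "series": [-1,0,0,0,0,-1,0,0,0,0,-1,0,0,0,0,-1,0,-20,0,0,-1,0,-40,0,0]
}}

```text
clock: 27.7
tool_pos: [0.5313, 0.3474, 0.1497]
eef_rot: [[0.996, -0.002, 0.093], [-0.093, -0.002, 0.996], [-0.002, -1.0, -0.002]]
force: [-0.5, -0.7, -0.3]
width: 0.157
```

{"api": "arm_command", "payload": {
  "series": [-1,0,-45,0,0,-1,0,-45,0,0,-1,0,-5,0,0,-1,0,0,0,0,-1,0,0,0,0]
}}

```text
clock: 28.32
tool_pos: [0.5313, 0.3474, 0.2429]
eef_rot: [[0.996, -0.002, 0.093], [-0.093, -0.002, 0.996], [-0.002, -1.0, -0.002]]
force: [0.9, -0.8, -1.3]
width: 0.157
```

```bash
python3 - <<'E'
from h import *
st()
plan([(.55,.20,.24,37,-1),(.554,.051,.24,79.5,-1),(.554,.051,.162,79.5,-1,3,40)])
E
```

```text
t 28.32 p [0.5313 0.3474 0.2429] th -5.32 w 13.8 F [ 0.9 -0.8 -1.3]
-1, 6, 1, -29, -0.148, -1, 2, 0, -30, -0.148, -1, -2, 1, -30, -0.148, -1, -6, 0, -29, -0.147, -1, -11, 1, -27, -0.148
-1, -17, 0, -24, -0.148, -1, -21, 0, -22, -0.148, -1, -24, 0, -18, -0.148, -1, -26, 0, -15, -0.149, -1, -27, 0, -10, -0.148
-1, 0, 39, 0, -0, -1, 0, 39, 0, -0, -1, 0, 0, 0, 0, -1, 0, 0, 0, 0, -1, 0, 0, 0, 0
end [0.5541 0.0515 0.1619] 79.48
```

{"api": "arm_command", "payload": {
  "series": [-1,6,1,-29,-0.148,-1,2,0,-30,-0.148,-1,-2,1,-30,-0.148,-1,-6,0,-29,-0.147,-1,-11,1,-27,-0.148]
}}

```text
clock: 28.95
tool_pos: [0.5501, 0.1995, 0.2401]
eef_rot: [[0.796, -0.002, -0.606], [0.606, -0.001, 0.796], [-0.002, -1.0, 0.001]]
force: [0.2, 0.1, -1.5]
width: 0.153
```

{"api": "arm_command", "payload": {
  "series": [-1,-17,0,-24,-0.148,-1,-21,0,-22,-0.148,-1,-24,0,-18,-0.148,-1,-26,0,-15,-0.149,-1,-27,0,-10,-0.148]
}}

```text
clock: 29.58
tool_pos: [0.5541, 0.051, 0.2402]
eef_rot: [[0.178, -0.002, -0.984], [0.984, 0.0, 0.178], [-0.0, -1.0, 0.002]]
force: [1.0, 0.8, -0.9]
width: 0.155
```

{"api": "arm_command", "payload": {
  "series": [-1,0,39,0,0,-1,0,39,0,0,-1,0,0,0,0,-1,0,0,0,0,-1,0,0,0,0]
}}

```text
clock: 30.2
tool_pos: [0.5558, 0.0527, 0.165]
eef_rot: [[0.183, 0.002, -0.983], [0.983, 0.0, 0.183], [0.001, -1.0, -0.002]]
force: [-0.1, -0.2, -1.0]
width: 0.158
```

```bash
python3 - <<'E'
from h import *
st()
W=manip.read_camera('wrist'); cv2.imwrite('pics/w7.png',cv2.resize(W['color'][60:360,130:430],None,fx=2,fy=2,interpolation=cv2.INTER_CUBIC))
np.save('w7.npy',W,allow_pickle=True)
E
```

```text
t 30.2 p [0.5558 0.0527 0.165 ] th 79.48 w 13.9 F [-0.1 -0.2 -1. ]
```

View pics/w7.png

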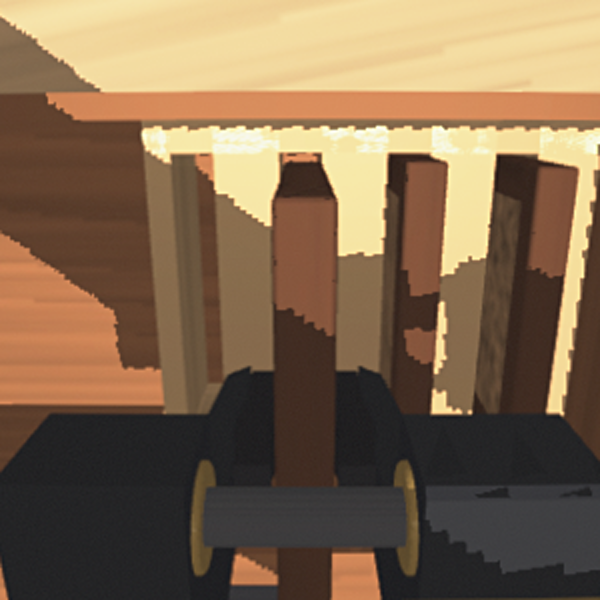

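{"api": "arm_command", "payload": {
  "series": [-1,-1,5,0,0,-1,0,10,0,0,-1,0,8,0,0,-1,0,5,0,0,-1,0,5,0,0]
}}

```text
clock: 30.88
tool_pos: [0.5546, 0.0514, 0.1301]
eef_rot: [[0.183, -0.0, -0.983], [0.983, 0.0, 0.183], [0.0, -1.0, 0.0]]
force: [-0.0, 0.3, -1.1]
width: 0.16
```

{"api": "arm_command", "payload": {
  "series": [-1,0,5,0,0,-1,0,5,0,0,-1,0,12,0,0,-1,0,12,0,0,-1,0,4,0,0]
}}

```text
clock: 31.5
tool_pos: [0.5541, 0.0515, 0.0929]
eef_rot: [[0.183, -0.002, -0.983], [0.983, -0.001, 0.183], [-0.002, -1.0, 0.001]]
force: [-12.3, -2.8, 35.4]
width: 0.156
```

{"api": "arm_command", "payload": {
  "series": [-1,0,2,0,0,-1,0,0,0,0,-0.5,0,0,0,0,-0.5,0,0,0,0,-0.5,0,0,0,0]
}}

```text
clock: 32.12
tool_pos: [0.5546, 0.0513, 0.0902]
eef_rot: [[0.183, -0.0, -0.983], [0.983, 0.0, 0.183], [-0.0, -1.0, 0.0]]
force: [0.2, 0.0, 1.1]
width: 0.249
```

{"api": "arm_command", "payload": {
  "series": [-0.5,0,-15,0,0,-0.5,0,-35,0,0,-0.5,0,-50,0,0,-0.4,0,-50,0,0,0,0,0,0,0]
}}

```text
clock: 32.75
tool_pos: [0.5569, 0.0523, 0.2451]
eef_rot: [[0.183, 0.007, -0.983], [0.983, 0.001, 0.183], [0.002, -1.0, -0.007]]
force: [0.5, -0.9, -1.4]
width: 0.392
```

```bash
python3 - <<'E'
from h import *
st()
T=manip.read_camera('top');S=manip.read_camera('scene')
for th in ['beaker_large','beaker_medium','beaker_small']:
    a=place(th,T);b=place(th,S)
    print(th,[(s,np.round(u,1).tolist(),np.round(onz(T,u,0),3)[:2].tolist()) for s,u in a[:4]],'|',[(s,np.round(u,1).tolist(),np.round(onz(S,u,0),3)[:2].tolist()) for s,u in b[:4]])
    x,e=tri([(T,a[0][1]),(S,b[0][1])]);print('   ->',np.round(x,3),np.round(e,4))
E
```

```text
t 32.75 p [0.5569 0.0523 0.2451] th 79.48 w 34.5 F [ 0.5 -0.9 -1.4]
beaker_large [(0.8, [400.0, 199.0], [0.534, -0.402])] | [(0.76, [134.4, 276.9], [0.535, -0.397])]
   -> [ 0.534 -0.399 -0.001] [0.0022 0.0022]
beaker_medium [(0.57, [360.0, 239.1], [0.419, -0.279])] | [(0.69, [180.8, 238.6], [0.413, -0.27])]
   -> [ 0.419 -0.274  0.006] [0.0038 0.0038]
beaker_small [(0.81, [361.8, 169.7], [0.623, -0.295]), (0.44, [228.4, 189.7], [0.569, 0.094])] | [(0.68, [176.7, 294.9], [0.621, -0.295])]
   -> [ 0.623 -0.294  0.002] [0.0001 0.0001]
```

```bash
cat >> h.py <<'E'
from scipy.optimize import minimize
A=np.linspace(0,2*np.pi,72)
def sil(p,x,y,r,z0,z1):
    X=np.concatenate([np.c_[x+r*np.cos(A),y+r*np.sin(A),np.full(72,z)] for z in (z0,z1)])
    q=cv2.convexHull(proj(p,X).astype(np.float32)); m=np.zeros((1680,2240),np.uint8)
    cv2.fillConvexPoly(m,np.round(q*4).astype(np.int32),1); return m
def fitcyl(p,thing,r,z0=0,z1=.066,k=0):
    res=manip.regions_of(thing,p)
    if not res: return None
    mk=cv2.resize(res[k]['pixels'].astype(np.uint8),(2240,1680),interpolation=cv2.INTER_NEAREST)
    x0=onz(p,px(res[k]['point']),(z0+z1)/2)[:2]
    f=lambda v:1-(lambda s:(s&mk).sum()/(s|mk).sum())(sil(p,v[0]/1000,v[1]/1000,r,z0,z1))
    s=minimize(f,x0*1000,method='Nelder-Mead',options=dict(initial_simplex=[x0*1000,x0*1000+[8,0],x0*1000+[0,8]],maxfev=60,xatol=.1))
    return res[k]['score'],s.x/1000,1-s.fun
E
python3 - <<'E'
from h import *
plan([(.55,-.05,.25,75,1),(.552,-.417,.22,45,1,2)])
E
```

```text
1, -50, -5, -7, 0.039, 1, -50, -5, -9, 0.039, 1, -51, 4, -14, 0.075, 1, -49, 4, -18, 0.075, 1, -48, 4, -21, 0.075
1, -46, 4, -25, 0.075, 1, -44, 5, -28, 0.075, 1, -42, 4, -31, 0.074, 1, -40, 5, -35, 0.075, 1, 0, 0, 0, 0
1, 0, 0, 0, 0, 1, 0, 0, 0, 0, 1, 0, 0, 0, 0, 1, 0, 0, 0, 0, 1, 0, 0, 0, 0
end [ 0.5521 -0.4173  0.2196] 44.99
```

{"api": "arm_command", "payload": {
  "series": [1,-50,-5,-7,0.039,1,-50,-5,-9,0.039,1,-51,4,-14,0.075,1,-49,4,-18,0.075,1,-48,4,-21,0.075]
}}

```text
clock: 33.78
tool_pos: [0.551, -0.209, 0.2379]
eef_rot: [[0.47, -0.001, -0.883], [0.883, 0.0, 0.47], [0.0, -1.0, 0.001]]
force: [0.6, 0.1, -0.3]
width: 0.998
```

{"api": "arm_command", "payload": {
  "series": [1,-46,4,-25,0.075,1,-44,5,-28,0.075,1,-42,4,-31,0.074,1,-40,5,-35,0.075,1,0,0,0,0]
}}

```text
clock: 34.4
tool_pos: [0.5502, -0.4226, 0.2185]
eef_rot: [[0.713, -0.003, -0.701], [0.701, -0.001, 0.713], [-0.003, -1.0, 0.001]]
force: [-0.0, 0.8, 0.4]
width: 0.998
```

```bash
python3 - <<'E'
from h import *
st()
W=manip.read_camera('wrist'); cv2.imwrite('pics/w8.png',W['color'])
print(fitcyl(W,'beaker_large',.034)); print([(s,u.round(),onz(W,u,0).round(4)) for s,u in place('beaker_large',W)[:3]])
E
```

```text
t 34.4 p [ 0.5502 -0.4226  0.2185] th 44.53 w 87.8 F [-0.   0.8  0.4]
(0.9, array([ 0.52888543, -0.40348052]), np.float64(0.954322338596217))
[(0.92, array([282., 154.]), array([ 0.5248, -0.3973,  0.    ]))]
```

View pics/w8.png

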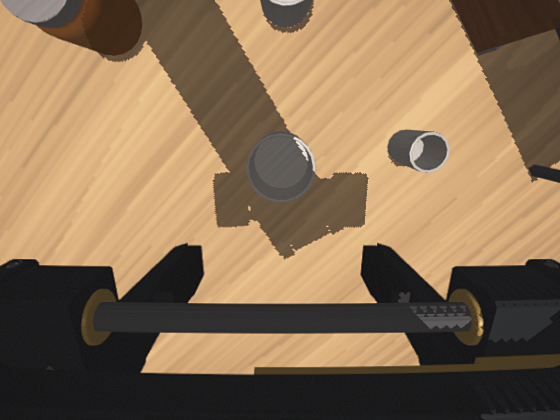

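{"api": "arm_command", "payload": {
  "series": [1,-2,20,14,0,1,0,40,14,0,1,0,50,0,0,1,0,45,0,0,1,0,0,0,0],
  "squeeze": 20
}}

```text
clock: 35.17
tool_pos: [0.5297, -0.3956, 0.0627]
eef_rot: [[0.705, -0.005, -0.709], [0.709, 0.004, 0.705], [-0.001, -1.0, 0.007]]
force: [-0.1, 0.5, 0.4]
width: 1.002
```

{"api": "arm_command", "payload": {
  "series": [1,0,0,0,0,-1,0,0,0,0,-1,0,0,0,0,-1,0,0,0,0,-1,0,0,0,0]
}}

```text
clock: 35.8
tool_pos: [0.5318, -0.3999, 0.0671]
eef_rot: [[0.708, 0.001, -0.706], [0.706, -0.002, 0.708], [-0.001, -1.0, -0.002]]
force: [-2.8, -0.3, 6.1]
width: 0.77
```

{"api": "arm_command", "payload": {
  "series": [-1,0,-15,0,0,-1,0,-35,0,0,-1,0,-45,0,0,-1,0,-45,0,0,-1,0,-20,0,0]
}}

```text
clock: 36.42
tool_pos: [0.5325, -0.3988, 0.2288]
eef_rot: [[0.707, 0.004, -0.707], [0.707, -0.002, 0.707], [0.001, -1.0, -0.004]]
force: [-0.0, -0.3, -1.8]
width: 0.77
```

```bash
python3 - <<'E'
from h import *
st()
plan([(.532,-.076,.23,79.5,-1),(.532,-.076,.12,79.5,-1,2,40)])
E
```

```text
t 36.42 p [ 0.5325 -0.3988  0.2288] th 45.0 w 67.7 F [-0.  -0.3 -1.8]
-1, 38, 0, 38, -0.1, -1, 42, 0, 34, -0.1, -1, 45, 0, 30, -0.101, -1, 47, 0, 25, -0.1, -1, 50, -1, 20, -0.101
-1, 52, 0, 16, -0.1, -1, 0, 37, 0, -0, -1, 0, 36, 0, -0, -1, 0, 37, 0, -0, -1, 0, 0, 0, 0
-1, 0, 0, 0, 0, -1, 0, 0, 0, 0, -1, 0, 0, 0, 0, -1, 0, 0, 0, 0, -1, 0, 0, 0, 0
end [ 0.5318 -0.0755  0.1198] 79.49
```

{"api": "arm_command", "payload": {
  "series": [-1,38,0,38,-0.1,-1,42,0,34,-0.1,-1,45,0,30,-0.101,-1,47,0,25,-0.1,-1,50,-1,20,-0.101]
}}

```text
clock: 37.05
tool_pos: [0.5306, -0.1282, 0.2259]
eef_rot: [[0.277, -0.001, -0.961], [0.961, 0.0, 0.277], [-0.0, -1.0, 0.001]]
force: [1.6, -0.2, -1.1]
width: 0.772
```

{"api": "arm_command", "payload": {
  "series": [-1,52,0,16,-0.1,-1,0,0,0,0,-1,0,36,0,0,-1,0,37,0,0,-1,0,0,0,0]
}}

```text
clock: 37.67
tool_pos: [0.5283, -0.0763, 0.151]
eef_rot: [[0.184, -0.006, -0.983], [0.983, 0.0, 0.184], [-0.001, -1.0, 0.006]]
force: [-0.6, -0.3, -0.4]
width: 0.77
```

```bash
python3 - <<'E'
from h import *
st()
plan([(.532,-.076,.077,79.5,-1,0,30)])
E
```

```text
t 37.67 p [ 0.5283 -0.0763  0.151 ] th 79.42 w 67.8 F [-0.6 -0.3 -0.4]
-1, 0, 25, -1, -0, -1, 0, 24, -1, -0.001, -1, 1, 25, -2, -0, -1, 0, 0, 0, 0, -1, 0, 0, 0, 0
end [ 0.5324 -0.0761  0.077 ] 79.47
```

{"api": "arm_command", "payload": {
  "series": [-1,0,25,-1,0,-1,0,24,-1,0,-1,0,23,0,0,-1,0,2,0,0,-1,0,1,0,0]
}}

```text
clock: 38.3
tool_pos: [0.5336, -0.076, 0.0798]
eef_rot: [[0.183, 0.002, -0.983], [0.983, -0.0, 0.183], [0.0, -1.0, -0.002]]
force: [-1.1, 0.1, -0.9]
width: 0.77
```

{"api": "arm_command", "payload": {
  "series": [-1,0,0,0,0,0.77,0,0,0,0,0.77,0,0,0,0,0.77,0,0,0,0,0.77,0,0,0,0]
}}

```text
clock: 38.92
tool_pos: [0.5327, -0.0758, 0.0786]
eef_rot: [[0.183, 0.0, -0.983], [0.983, 0.0, 0.183], [0.0, -1.0, -0.0]]
force: [0.2, 1.1, 0.4]
width: 0.88
```

{"api": "arm_command", "payload": {
  "series": [0.77,0,-15,0,0,0.77,0,-35,0,0,0.77,0,-45,0,0,0.77,0,-45,0,0,0.77,0,-25,0,0]
}}

```text
clock: 39.55
tool_pos: [0.5335, -0.0755, 0.2468]
eef_rot: [[0.182, 0.003, -0.983], [0.983, -0.001, 0.182], [0.0, -1.0, -0.003]]
force: [0.3, -1.0, -1.0]
width: 0.883
```

```bash
python3 - <<'E'
from h import *
st()
plan([(.53,-.077,.245,79.5,.7),(.53,-.18,.245,62,.7)])
# medium: theta 10? tool z axis
b=np.array([.419,-.274])
for th in (30,45):
  z=np.array([-np.sin(np.radians(th)),np.cos(np.radians(th))]); print(th,b-.025*z)
E
```

```text
t 39.55 p [ 0.5335 -0.0755  0.2468] th 79.5 w 77.7 F [ 0.3 -1.  -1. ]
0.7, -2, 2, 3, -0, 0.7, -51, 0, -9, 0.153, 0.7, -48, 0, -17, 0.152, 0.7, 0, 0, 0, 0, 0.7, 0, 0, 0, 0
end [ 0.5299 -0.1796  0.2448] 62.02
30 [ 0.4315     -0.29565064]
45 [ 0.43667767 -0.29167767]
```

{"api": "arm_command", "payload": {
  "series": [0.7,0,0,-14,0,0.7,0,0,-14,0,0.7,0,0,0,0,0.7,0,0,0,0,0.7,0,0,0,0]
}}

```text
clock: 40.17
tool_pos: [0.5597, -0.0807, 0.243]
eef_rot: [[0.182, -0.001, -0.983], [0.983, 0.0, 0.182], [0.0, -1.0, 0.001]]
force: [0.3, -0.0, 0.5]
width: 0.847
```

```bash
python3 - <<'E'
from h import *
st()
W=manip.read_camera('wrist'); cv2.imwrite('pics/w9.png',W['color']); np.save('w9.npy',W,allow_pickle=True)
print(fitcyl(W,'beaker_large',.034,.008,.074)); print([(s,u.round(),onz(W,u,.008).round(4)) for s,u in place('beaker_large',W)[:3]])
print(place('panel0',W))
plan([(.535,-.16,.245,70,.7),(.4315,-.2957,.21,30,.7,2)])
E
```

```text
t 40.17 p [ 0.5597 -0.0807  0.243 ] th 79.5 w 74.6 F [ 0.3 -0.   0.5]
(0.96, array([ 0.53355796, -0.07498508]), np.float64(0.9761788928658304))
[(0.74, array([282., 155.]), array([ 0.5289, -0.074 ,  0.008 ]))]
[(0.67, array([387.128, 156.912]))]
0.7, -41, -1, 5, 0.083, 0.7, -42, 0, 2, 0.082, 0.7, -32, 7, 10, 0.14, 0.7, -34, 7, 6, 0.14, 0.7, -34, 7, 1, 0.14
0.7, -34, 7, -4, 0.139, 0.7, -33, 7, -9, 0.14, 0.7, 0, 0, 0, 0, 0.7, 0, 0, 0, 0, 0.7, 0, 0, 0, 0
end [ 0.4311 -0.2957  0.2095] 29.98
```

View pics/w9.png

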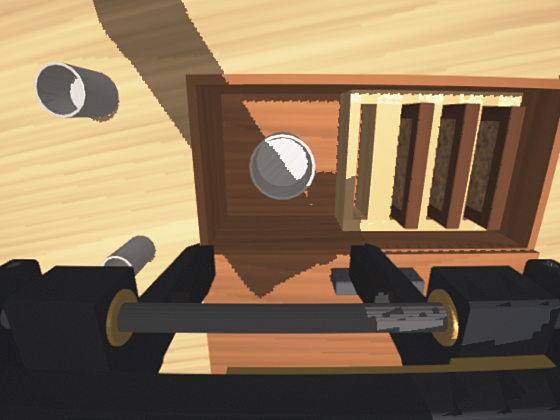

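{"api": "arm_command", "payload": {
  "series": [0.7,-41,-1,5,0.083,0.7,-42,0,2,0.082,0.7,-32,7,10,0.14,0.7,-34,7,6,0.14,0.7,-34,7,1,0.14]
}}

```text
clock: 41.0
tool_pos: [0.4716, -0.242, 0.2234]
eef_rot: [[0.699, 0.0, -0.715], [0.715, -0.0, 0.699], [-0.0, -1.0, -0.0]]
force: [-0.1, -0.3, 0.8]
width: 0.85
```

{"api": "arm_command", "payload": {
  "series": [0.7,-34,7,-4,0.139,0.7,-33,7,-9,0.14,0.7,0,0,0,0,0.7,0,0,0,0,0.7,0,0,0,0]
}}

```text
clock: 41.62
tool_pos: [0.4322, -0.2946, 0.2099]
eef_rot: [[0.865, 0.001, -0.502], [0.502, 0.0, 0.865], [0.001, -1.0, -0.0]]
force: [-0.9, -0.5, -0.1]
width: 0.845
```

```bash
python3 - <<'E'
from h import *
st()
W=manip.read_camera('wrist'); cv2.imwrite('pics/w10.png',W['color'])
r=fitcyl(W,'beaker_medium',.027);print(r); print([(s,u.round(),onz(W,u,0).round(4)) for s,u in place('beaker_medium',W)[:3]])
x,y=r[1]; plan([(x,y,.16,30,.5,0,30),(x,y,.070,30,.5,2,45)])
E
```

```text
t 41.62 p [ 0.4322 -0.2946  0.2099] th 30.14 w 74.3 F [-0.9 -0.5 -0.1]
(0.61, array([ 0.41503275, -0.28126573]), np.float64(0.9320691202872532))
[(0.77, array([277., 172.]), array([ 0.4194, -0.2843,  0.    ]))]
0.5, -4, 25, 10, 0.001, 0.5, -4, 25, 10, 0, 0.5, 0, 45, 0, 0, 0.5, 0, 45, 0, 0, 0.5, 0, 0, 0, 0
0.5, 0, 0, 0, 0, 0.5, 0, 0, 0, 0, 0.5, 0, 0, 0, 0, 0.5, 0, 0, 0, 0, 0.5, 0, 0, 0, 0
end [ 0.4149 -0.2817  0.0697] 30.01
```

```bash
python3 - <<'E'
from h import *
W=manip.read_camera('wrist'); I=cv2.resize(W['color'],None,fx=4,fy=4)
for r in (.020,.027,.034): print(r,fitcyl(W,'beaker_medium',r))
x,y=fitcyl(W,'beaker_medium',.027)[1]
c,_=cv2.findContours(sil(W,x,y,.027,0,.066),0,1); cv2.drawContours(I,c,-1,(0,0,255),1)
m=cv2.resize(manip.regions_of('beaker_medium',W)[0]['pixels'].astype(np.uint8),(2240,1680),interpolation=0)
c,_=cv2.findContours(m,0,1); cv2.drawContours(I,c,-1,(0,255,0),1)
cv2.imwrite('pics/w10c.png',I[480:920,860:1360])
E
```

```text
0.02 (0.74, array([ 0.4162633 , -0.28655503]), np.float64(0.6223812196034418))
0.027 (0.74, array([ 0.41533578, -0.2815745 ]), np.float64(0.9568606370111544))
0.034 (0.74, array([ 0.42186632, -0.28417637]), np.float64(0.6320721253325451))
```

View pics/w10c.png

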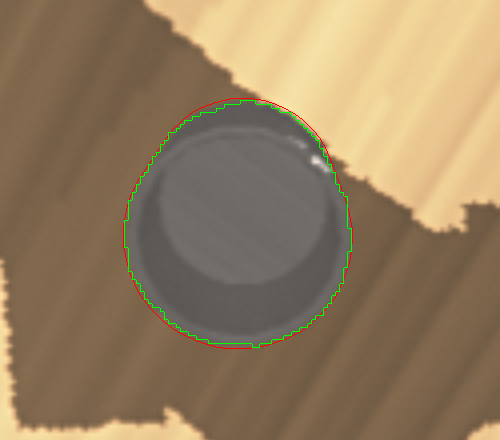

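{"api": "arm_command", "payload": {
  "series": [0.5,-4,25,10,0,0.5,-4,25,10,0,0.5,0,45,0,0,0.5,0,40,0,0,0.5,0,0,0,0]
}}

```text
clock: 42.7
tool_pos: [0.4126, -0.2813, 0.0726]
eef_rot: [[0.866, -0.004, -0.5], [0.5, 0.003, 0.866], [-0.002, -1.0, 0.005]]
force: [-0.2, 1.1, 0.6]
width: 0.75
```

```bash
python3 - <<'E'
from h import *
plan([(.4153,-.2815,.070,30,.5)])
st()
E
```

```text
0.5, 2, 3, -2, 0, 0.5, 0, 0, 0, 0, 0.5, 0, 0, 0, 0, 0.5, 0, 0, 0, 0, 0.5, 0, 0, 0, 0
end [ 0.4154 -0.282   0.0696] 30.0
t 42.7 p [ 0.4126 -0.2813  0.0726] th 30.0 w 66.0 F [-0.2  1.1  0.6]
```

{"api": "arm_command", "payload": {
  "series": [0.5,0,2,0,0,0.5,0,0,0,0,0.5,0,0,0,0,0.5,0,0,0,0,0.5,0,0,0,0]
}}

```text
clock: 43.32
tool_pos: [0.4143, -0.2825, 0.0728]
eef_rot: [[0.866, 0.0, -0.499], [0.499, -0.0, 0.866], [0.0, -1.0, -0.0]]
force: [0.3, -0.4, -0.4]
width: 0.753
```

{"api": "arm_command", "payload": {
  "series": [-1,0,0,0,0,-1,0,0,0,0,-1,0,0,0,0,-1,0,0,0,0,-1,0,0,0,0],
  "squeeze": 25
}}

```text
clock: 43.95
tool_pos: [0.4145, -0.2823, 0.0726]
eef_rot: [[0.866, 0.0, -0.5], [0.5, -0.0, 0.866], [0.0, -1.0, -0.0]]
force: [0.7, 0.7, 1.1]
width: 0.608
```

{"api": "arm_command", "payload": {
  "series": [-1,0,-15,0,0,-1,0,-35,0,0,-1,0,-45,0,0,-1,0,-45,0,0,-1,0,-30,0,0]
}}

```text
clock: 44.58
tool_pos: [0.4142, -0.2824, 0.2452]
eef_rot: [[0.866, 0.001, -0.5], [0.5, -0.001, 0.866], [0.0, -1.0, -0.002]]
force: [0.6, -0.2, -1.2]
width: 0.603
```

```bash
python3 - <<'E'
from h import *
st()
plan([(.5335,-.075,.24,79.5,-1,0),(.5335,-.075,.17,79.5,-1,3,35)])
E
```

```text
t 44.58 p [ 0.4142 -0.2824  0.2452] th 29.97 w 53.1 F [ 0.6 -0.2 -1.2]
-1, 34, 1, 20, -0.144, -1, 37, 1, 15, -0.144, -1, 39, 1, 9, -0.144, -1, 40, 1, 4, -0.144, -1, 40, 1, -2, -0.144
-1, 39, 0, -8, -0.144, -1, 0, 23, 0, -0, -1, 0, 24, 0, -0, -1, 0, 23, 0, -0, -1, 0, 0, 0, 0
-1, 0, 0, 0, 0, -1, 0, 0, 0, 0, -1, 0, 0, 0, 0, -1, 0, 0, 0, 0, -1, 0, 0, 0, 0
end [ 0.5337 -0.0749  0.1702] 79.47
```

{"api": "arm_command", "payload": {
  "series": [-1,34,1,20,-0.144,-1,37,1,15,-0.144,-1,39,1,9,-0.144,-1,40,1,4,-0.144,-1,40,1,-2,-0.144]
}}

```text
clock: 45.2
tool_pos: [0.5135, -0.1084, 0.2381]
eef_rot: [[0.318, -0.001, -0.948], [0.948, -0.001, 0.318], [-0.001, -1.0, 0.0]]
force: [0.8, -0.1, -2.2]
width: 0.608
```

{"api": "arm_command", "payload": {
  "series": [-1,39,0,-8,-0.144,-1,0,30,0,0,-1,0,40,0,0,-1,0,0,0,0,-1,0,0,0,0]
}}

```text
clock: 45.82
tool_pos: [0.5343, -0.0749, 0.169]
eef_rot: [[0.183, 0.001, -0.983], [0.983, -0.0, 0.183], [0.0, -1.0, -0.001]]
force: [0.8, -0.1, -1.2]
width: 0.607
```

{"api": "arm_command", "payload": {
  "series": [-1,0,0,0,0,-1,0,0,0,0,-1,0,0,0,0,-1,0,0,0,0,-1,0,0,0,0]
}}

```text
clock: 46.45
tool_pos: [0.5338, -0.0749, 0.1675]
eef_rot: [[0.183, -0.0, -0.983], [0.983, 0.0, 0.183], [0.0, -1.0, 0.0]]
force: [-0.3, 0.3, -0.9]
width: 0.608
```

```bash
python3 - <<'E'
from h import *
st()
W=manip.read_camera('wrist'); cv2.imwrite('pics/w11.png',cv2.resize(W['color'][100:400,130:430],None,fx=2,fy=2))
plan([(.5334,-.0754,.0985,79.5,-1,0,20)])
E
```

```text
t 46.45 p [ 0.5338 -0.0749  0.1675] th 79.47 w 53.5 F [-0.3  0.3 -0.9]
-1, 0, 17, 0, -0, -1, 0, 17, 0, -0, -1, 0, 17, 0, -0, -1, -1, 18, 0, -0, -1, 0, 0, 0, 0
end [ 0.5336 -0.0759  0.0985] 79.47
```

View pics/w11.png

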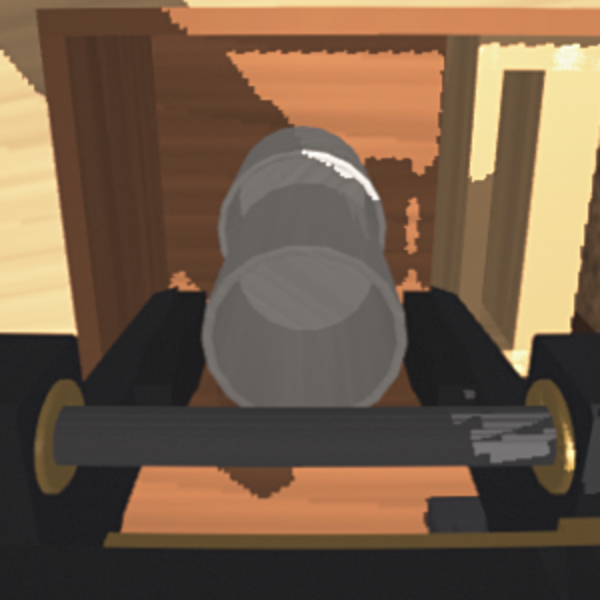

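{"api": "arm_command", "payload": {
  "series": [-1,0,17,0,0,-1,0,17,0,0,-1,0,10,0,0,-1,0,10,0,0,-1,0,8,0,0]
}}

```text
clock: 47.12
tool_pos: [0.5337, -0.0748, 0.1048]
eef_rot: [[0.183, -0.0, -0.983], [0.983, 0.0, 0.183], [0.0, -1.0, 0.0]]
force: [0.6, -0.6, -1.7]
width: 0.612
```

{"api": "arm_command", "payload": {
  "series": [-1,0,5,0,0,-1,0,1,0,0,-1,0,0,0,0,-1,0,0,0,0,-1,0,0,0,0]
}}

```text
clock: 47.75
tool_pos: [0.5339, -0.075, 0.0998]
eef_rot: [[0.183, 0.0, -0.983], [0.983, -0.0, 0.183], [-0.0, -1.0, -0.0]]
force: [0.1, 0.9, -1.1]
width: 0.606
```

{"api": "arm_command", "payload": {
  "series": [-1,0,2.5,0,0,-1,0,0,0,0,0.5,0,0,0,0,0.5,0,0,0,0,0.5,0,0,0,0]
}}

```text
clock: 48.38
tool_pos: [0.5339, -0.0749, 0.0971]
eef_rot: [[0.183, 0.0, -0.983], [0.983, -0.0, 0.183], [0.0, -1.0, -0.0]]
force: [-0.4, 0.1, 0.6]
width: 0.746
```

{"api": "arm_command", "payload": {
  "series": [0.5,0,-15,0,0,0.5,0,-35,0,0,0.5,0,-50,0,0,0.5,0,-50,0,0,0.5,0,0,-28,0]
}}

```text
clock: 49.0
tool_pos: [0.5629, -0.0796, 0.2524]
eef_rot: [[0.182, 0.007, -0.983], [0.983, -0.002, 0.182], [-0.001, -1.0, -0.007]]
force: [0.3, -0.4, -0.3]
width: 0.75
```

{"api": "arm_command", "payload": {
  "series": [0.5,0,0,0,0,0.5,0,0,0,0,0.5,0,0,0,0,0.5,0,0,0,0,0.5,0,0,0,0]
}}

```text
clock: 49.62
tool_pos: [0.561, -0.08, 0.2469]
eef_rot: [[0.183, -0.0, -0.983], [0.983, -0.0, 0.183], [-0.0, -1.0, 0.0]]
force: [-0.2, -0.5, 0.3]
width: 0.751
```

```bash
python3 - <<'E'
from h import *
st()
W=manip.read_camera('wrist'); cv2.imwrite('pics/w12.png',cv2.resize(W['color'][60:320,130:430],None,fx=2,fy=2)); np.save('w12.npy',W,allow_pickle=True)
for t,r,z in [('beaker_medium',.027,.024),('beaker_large',.034,.008)]:
    print(t,fitcyl(W,t,r,z,z+.066),[(s,u.round(),onz(W,u,z).round(4)) for s,u in place(t,W)[:3]])
T=manip.read_camera('top');S=manip.read_camera('scene')
x,e=tri([(T,place('beaker_small',T)[0][1]),(S,place('beaker_small',S)[0][1])]);print(x,e)
th=np.radians(50);z=np.array([-np.sin(th),np.cos(th)]);q=np.array([.623,-.294])-.025*z; print(q)
plan([(.57,-.14,.25,68,.4),(q[0],q[1],.21,50,.4,2)])
E
```

```text
t 49.62 p [ 0.561  -0.08    0.2469] th 79.48 w 66.1 F [-0.2 -0.5  0.3]
beaker_medium (0.67, array([ 0.53420006, -0.07368249]), np.float64(0.9372824879674194)) [(0.55, array([285., 159.]), array([ 0.5334, -0.0699,  0.024 ]))]
beaker_large (0.4, array([0.49455635, 0.01685665]), np.float64(0.06916229012493036)) [(0.28, array([383., 158.]), array([0.5571, 0.0507, 0.008 ]))]
[ 0.62172077 -0.29637772 -0.00354703] [np.float64(0.004508798971757686), np.float64(0.004508798971757596)]
[ 0.64215111 -0.31006969]
0.4, -29, -1, -10, 0.1, 0.4, -27, -2, -12, 0.1, 0.4, -33, 10, -33, 0.079, 0.4, -30, 10, -35, 0.078, 0.4, -27, 10, -37, 0.079
0.4, -24, 10, -40, 0.078, 0.4, 0, 0, 0, 0, 0.4, 0, 0, 0, 0, 0.4, 0, 0, 0, 0, 0.4, 0, 0, 0, 0
end [ 0.6424 -0.31    0.21  ] 50.02
```

View pics/w12.png

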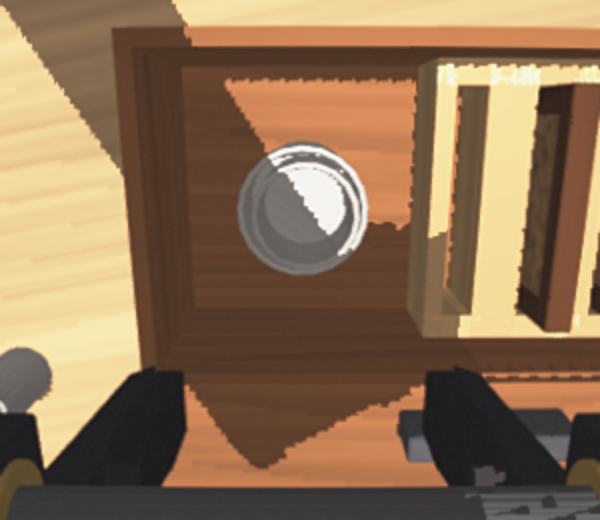

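{"api": "arm_command", "payload": {
  "series": [0.4,-29,-1,-10,0.1,0.4,-27,-2,-12,0.1,0.4,-33,10,-33,0.079,0.4,-30,10,-35,0.078,0.4,-27,10,-37,0.079]
}}

```text
clock: 50.7
tool_pos: [0.6237, -0.2718, 0.2196]
eef_rot: [[0.588, -0.0, -0.809], [0.809, -0.001, 0.588], [-0.001, -1.0, -0.001]]
force: [0.5, 1.1, 0.3]
width: 0.697
```

{"api": "arm_command", "payload": {
  "series": [0.4,-24,10,-40,0.078,0.4,0,0,0,0,0.4,0,0,0,0,0.4,0,0,0,0,0.4,0,0,0,0]
}}

```text
clock: 51.32
tool_pos: [0.6425, -0.3093, 0.2106]
eef_rot: [[0.642, 0.0, -0.767], [0.767, -0.0, 0.642], [0.0, -1.0, -0.0]]
force: [0.4, 0.3, -1.3]
width: 0.7
```

```bash
python3 - <<'E'
from h import *
st()
W=manip.read_camera('wrist')
r=fitcyl(W,'beaker_small',.020);print(r); print([(s,u.round(),onz(W,u,0).round(4)) for s,u in place('beaker_small',W)[:3]])
I=cv2.resize(W['color'],None,fx=4,fy=4); c,_=cv2.findContours(sil(W,*r[1],.020,0,.066),0,1); cv2.drawContours(I,c,-1,(0,0,255),1); u=(proj(W,[[*r[1],.04]])[0]*4).astype(int)
cv2.imwrite('pics/w13.png',I[max(0,u[1]-200):u[1]+200,u[0]-200:u[0]+200])
x,y=r[1]; plan([(x,y,.16,50,.2,0,30),(x,y,.072,50,.2,2,45)])
E
```

```text
t 51.33 p [ 0.6425 -0.3093  0.2106] th 50.08 w 61.6 F [ 0.4  0.3 -1.3]
(0.73, array([ 0.61943472, -0.29169402]), np.float64(0.9509223943333074))
[(0.74, array([280., 160.]), array([ 0.6191, -0.2921,  0.    ]))]
0.2, 0, 25, 15, 0, 0.2, -1, 25, 14, 0.001, 0.2, 0, 44, 0, -0, 0.2, 0, 44, 0, -0, 0.2, 0, 0, 0, 0
0.2, 0, 0, 0, 0, 0.2, 0, 0, 0, 0, 0.2, 0, 0, 0, 0, 0.2, 0, 0, 0, 0, 0.2, 0, 0, 0, 0
end [ 0.6196 -0.2918  0.0723] 49.99
```

View pics/w13.png

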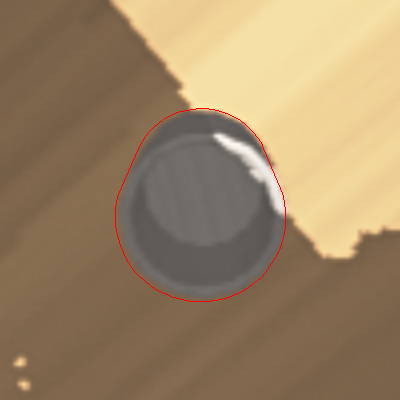

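{"api": "arm_command", "payload": {
  "series": [0.2,0,25,15,0,0.2,-1,25,14,0,0.2,0,44,0,0,0.2,0,43,0,0,0.2,0,0,0,0]
}}

```text
clock: 52.1
tool_pos: [0.6171, -0.2913, 0.0699]
eef_rot: [[0.642, -0.006, -0.767], [0.767, 0.002, 0.642], [-0.002, -1.0, 0.006]]
force: [-0.4, 0.5, 0.1]
width: 0.6
```

{"api": "arm_command", "payload": {
  "series": [0.2,0,0,0,0,0.2,0,0,0,0,0.2,0,0,0,0,0.2,0,0,0,0,0.2,0,0,0,0]
}}

```text
clock: 52.72
tool_pos: [0.6196, -0.2922, 0.0732]
eef_rot: [[0.643, 0.0, -0.766], [0.766, -0.0, 0.643], [-0.0, -1.0, -0.0]]
force: [-0.8, 0.2, -0.2]
width: 0.598
```

{"api": "arm_command", "payload": {
  "series": [-1,0,0,0,0,-1,0,0,0,0,-1,0,0,0,0,-1,0,0,0,0,-1,0,0,0,0]
}}

```text
clock: 53.35
tool_pos: [0.6195, -0.2921, 0.073]
eef_rot: [[0.642, -0.0, -0.766], [0.766, 0.0, 0.642], [-0.0, -1.0, 0.0]]
force: [-0.9, 0.6, -0.5]
width: 0.438
```

{"api": "arm_command", "payload": {
  "series": [-1,0,-15,0,0,-1,0,-35,0,0,-1,0,-45,0,0,-1,0,-45,0,0,-1,0,-40,0,0]
}}

```text
clock: 53.98
tool_pos: [0.6197, -0.2921, 0.256]
eef_rot: [[0.642, 0.001, -0.766], [0.766, -0.001, 0.642], [0.0, -1.0, -0.001]]
force: [0.5, 0.1, -1.1]
width: 0.44
```

```bash
python3 - <<'E'
from h import *
st()
plan([(.5339,-.0749,.25,79.5,-1),(.5339,-.0749,.19,79.5,-1,3,30)])
E
```

```text
t 53.98 p [ 0.6197 -0.2921  0.256 ] th 50.03 w 38.7 F [ 0.5  0.1 -1.1]
-1, 22, 1, 41, -0.103, -1, 26, 1, 39, -0.103, -1, 30, 1, 35, -0.103, -1, 34, 1, 32, -0.103, -1, 37, 2, 29, -0.102
-1, 0, 30, 0, -0, -1, 0, 30, 0, -0, -1, 0, 0, 0, 0, -1, 0, 0, 0, 0, -1, 0, 0, 0, 0
end [ 0.5338 -0.0753  0.19  ] 79.48
```

{"api": "arm_command", "payload": {
  "series": [-1,22,1,41,-0.103,-1,26,1,39,-0.103,-1,30,1,35,-0.103,-1,34,1,32,-0.103,-1,37,2,29,-0.102]
}}

```text
clock: 54.6
tool_pos: [0.5332, -0.074, 0.2481]
eef_rot: [[0.179, 0.001, -0.984], [0.984, -0.001, 0.179], [-0.001, -1.0, -0.001]]
force: [0.7, -0.3, -0.1]
width: 0.439
```

{"api": "arm_command", "payload": {
  "series": [-1,0,20,0,0,-1,0,40,0,0,-1,0,0,0,0,-1,0,0,0,0,-1,0,0,0,0]
}}

```text
clock: 55.22
tool_pos: [0.5347, -0.0755, 0.1885]
eef_rot: [[0.183, 0.002, -0.983], [0.983, -0.0, 0.183], [0.0, -1.0, -0.002]]
force: [-0.0, 0.1, -1.4]
width: 0.437
```

{"api": "arm_command", "payload": {
  "series": [-1,0,0,0,0,-1,0,0,0,0,-1,0,0,0,0,-1,0,0,0,0,-1,0,0,0,0]
}}

```text
clock: 55.85
tool_pos: [0.5337, -0.0753, 0.187]
eef_rot: [[0.183, -0.0, -0.983], [0.983, 0.0, 0.183], [0.0, -1.0, 0.0]]
force: [0.8, -0.2, -1.1]
width: 0.444
```

```bash
python3 - <<'E'
from h import *
st()
W=manip.read_camera('wrist'); cv2.imwrite('pics/w14.png',cv2.resize(W['color'][100:400,130:430],None,fx=2,fy=2))
plan([(.5339,-.0748,.1145,79.5,-1,0,20)])
E
```

```text
t 55.85 p [ 0.5337 -0.0753  0.187 ] th 79.47 w 39.1 F [ 0.8 -0.2 -1.1]
-1, 0, 18, 0, -0, -1, 0, 18, 0, -0, -1, 0, 18, 0, -0, -1, 1, 18, 0, -0, -1, 0, 0, 0, 0
end [ 0.5339 -0.0743  0.115 ] 79.48
```

View pics/w14.png

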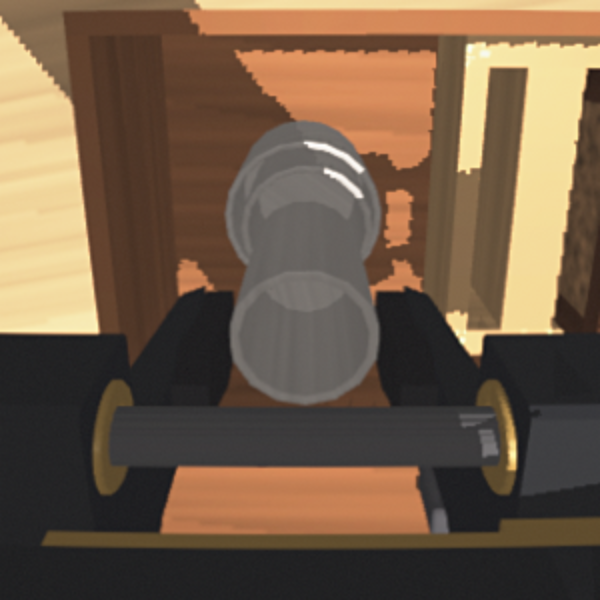

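{"api": "arm_command", "payload": {
  "series": [-1,0,18,0,0,-1,0,16,0,0,-1,0,12,0,0,-1,0,10,0,0,-1,0,8,0,0]
}}

```text
clock: 56.52
tool_pos: [0.5337, -0.0752, 0.1223]
eef_rot: [[0.183, -0.0, -0.983], [0.983, 0.0, 0.183], [0.0, -1.0, 0.0]]
force: [0.3, 1.0, 0.3]
width: 0.438
```

{"api": "arm_command", "payload": {
  "series": [-1,0,5,0,0,-1,0,2,0,0,-1,0,0,0,0,-1,0,0,0,0,-1,0,0,0,0]
}}

```text
clock: 57.15
tool_pos: [0.5339, -0.0754, 0.1162]
eef_rot: [[0.183, 0.0, -0.983], [0.983, -0.0, 0.183], [-0.0, -1.0, -0.0]]
force: [-0.1, 0.4, -0.8]
width: 0.437
```

{"api": "arm_command", "payload": {
  "series": [-1,0,2.5,0,0,-1,0,0,0,0,0.1,0,0,0,0,0.1,0,0,0,0,0.1,0,0,0,0]
}}

```text
clock: 57.78
tool_pos: [0.5338, -0.0753, 0.1136]
eef_rot: [[0.183, 0.0, -0.983], [0.983, -0.0, 0.183], [-0.0, -1.0, -0.0]]
force: [-0.2, 1.1, 0.3]
width: 0.55
```

{"api": "arm_command", "payload": {
  "series": [0.1,0,-15,0,0,0.1,0,-35,0,0,0.1,0,-50,0,0,0.1,0,-40,0,0,0.1,0,0,-28,0]
}}

```text
clock: 58.4
tool_pos: [0.5625, -0.0801, 0.2582]
eef_rot: [[0.182, 0.006, -0.983], [0.983, -0.002, 0.182], [-0.001, -1.0, -0.006]]
force: [0.5, 0.6, -0.3]
width: 0.553
```

{"api": "arm_command", "payload": {
  "series": [0.1,0,0,20,0,0.1,0,0,8,0,0.1,0,0,0,0,0.1,0,0,0,0,0.1,0,0,0,0]
}}

```text
clock: 59.02
tool_pos: [0.534, -0.0754, 0.2535]
eef_rot: [[0.183, 0.0, -0.983], [0.983, 0.0, 0.183], [0.0, -1.0, -0.0]]
force: [-0.6, -0.4, -1.1]
width: 0.547
```

```bash
python3 - <<'E'
from h import *
st()
W=manip.read_camera('wrist'); T=manip.read_camera('top'); S=manip.read_camera('scene')
a=cv2.resize(W['color'][40:260,130:430],None,fx=1.3,fy=1.3,interpolation=3); b=cv2.resize(T['color'][120:240,180:340],None,fx=2.4,fy=2.4,interpolation=3); c=cv2.resize(S['color'][180:300,210:390],None,fx=2.2,fy=2.2,interpolation=3)
h=600;I=np.zeros((600,790,3),np.uint8); I[:286,:390]=a[:286,:390]; I[:288,400:784]=b[:288,:384]; I[300:564,:396]=c
cv2.imwrite('pics/chk.png',I)
print(proj(T,[[.534,-.075,.106],[.534,-.075,.09],[.534,-.075,.074]]))
plan([(.58,-.06,.24,40,.0),(.6446,-.0062,.20,-10.6,0,0)])
E
```

```text
t 59.02 p [ 0.534  -0.0754  0.2535] th 79.47 w 48.1 F [-0.6 -0.4 -1.1]
[[288.62157684 192.21864466]
 [288.41923198 193.56993563]
 [288.22175137 194.88860896]]
0, 5, 3, -9, 0.138, 0, 6, 3, -8, 0.138, 0, 7, 2, -7, 0.138, 0, 7, 3, -6, 0.137, 0, 8, 2, -4, 0.138
0, 14, 7, 0, 0.147, 0, 14, 7, 2, 0.147, 0, 13, 7, 4, 0.147, 0, 13, 6, 6, 0.147, 0, 12, 7, 8, 0.148
0, 10, 6, 9, 0.147, 0, 0, 0, 0, 0, 0, 0, 0, 0, 0, 0, 0, 0, 0, 0, 0, 0, 0, 0, 0
end [ 0.6442 -0.0062  0.2005] -10.59
```

The viewer limit is reached, so I go on by numbers. The release heights give medium underside 0.0244 m (expected 0.024), small 0.0406 m (expected 0.040), and the panels at about 0.009 m or bottomed.

{"api": "arm_command", "payload": {
  "series": [0,5,3,-9,0.138,0,6,3,-8,0.138,0,7,2,-7,0.138,0,7,3,-6,0.137,0,8,2,-4,0.138]
}}

```text
clock: 59.8
tool_pos: [0.5799, -0.06, 0.2402]
eef_rot: [[0.769, -0.0, -0.639], [0.639, 0.0, 0.769], [-0.0, -1.0, 0.0]]
force: [-0.0, 0.1, -0.4]
width: 0.502
```

{"api": "arm_command", "payload": {
  "series": [0,14,7,0,0.147,0,14,7,2,0.147,0,13,7,4,0.147,0,13,6,6,0.147,0,12,7,8,0.148]
}}

```text
clock: 60.42
tool_pos: [0.6341, -0.0145, 0.2062]
eef_rot: [[0.999, -0.0, 0.043], [-0.043, 0.0, 0.999], [-0.0, -1.0, 0.0]]
force: [0.7, -0.2, -0.5]
width: 0.498
```

{"api": "arm_command", "payload": {
  "series": [0,12,6,9,0.147,0,0,0,0,0,0,0,0,0,0,0,0,0,0,0,0,0,0,0,0]
}}

```text
clock: 61.05
tool_pos: [0.6459, -0.0069, 0.2008]
eef_rot: [[0.983, 0.0, 0.184], [-0.184, -0.0, 0.983], [0.0, -1.0, -0.0]]
force: [-0.7, -0.9, -0.4]
width: 0.504
```

```bash
python3 - <<'E'
from h import *
st()
T=manip.read_camera('top');S=manip.read_camera('scene');W=manip.read_camera('wrist')
for n,C in (('T',T),('S',S),('W',W)):
  print(n,'panels',[(s,u.round(1).tolist(),onz(C,u,.008).round(3)[:2].tolist()) for s,u in place('panel0',C)])
  for t,z in (('beaker_small',.04),('beaker_medium',.024),('beaker_large',.008),('lid_handle',.147)): print(' ',t,[(s,u.round(1).tolist(),onz(C,u,z).round(4)[:2].tolist()) for s,u in place(t,C)[:2]])
plan([(.646,-.007,.141,-10.6,0,0,40)])
E
```

```text
t 61.05 p [ 0.6459 -0.0069  0.2008] th -10.59 w 44.4 F [-0.7 -0.9 -0.4]
T panels [(0.94, [214.9, 184.3], [0.583, 0.133]), (0.73, [171.3, 296.8], [0.265, 0.252]), (0.63, [228.4, 195.8], [0.549, 0.094]), (0.59, [242.0, 195.7], [0.549, 0.055]), (0.51, [288.4, 197.9], [0.54, -0.078])]
  beaker_small [(0.68, [257.7, 196.7], [0.5379, 0.0089])]
  beaker_medium [(0.55, [288.0, 198.9], [0.5337, -0.076])]
  beaker_large [(0.52, [286.9, 196.9], [0.5431, -0.0736])]
  lid_handle []
S panels [(0.94, [344.5, 185.5], [0.285, 0.245]), (0.5, [323.7, 252.1], [0.563, 0.094]), (0.48, [339.0, 249.9], [0.564, 0.136])]
  beaker_small [(0.63, [258.4, 248.6], [0.5447, -0.0761])]
  beaker_medium [(0.59, [260.5, 248.6], [0.5286, -0.0679])]
  beaker_large []
  lid_handle [(0.93, [292.4, 238.1], [0.6439, -0.0116]), (0.37, [443.1, 270.4], [0.8218, 0.279])]
W panels [(0.93, [186.2, 111.4], [0.561, 0.093]), (0.71, [190.6, 152.4], [0.555, 0.051]), (0.58, [181.8, 68.6], [0.568, 0.134])]
  beaker_small [(0.39, [192.9, 269.7], [0.5323, -0.0724])]
  beaker_medium []
  beaker_large [(0.96, [204.5, 257.4], [0.5368, -0.0744])]
  lid_handle [(0.78, [278.1, 235.0], [0.6424, -0.0054])]
0, 0, 30, 0, 0, 0, 0, 30, -1, 0, 0, 0, 0, 0, 0, 0, 0, 0, 0, 0, 0, 0, 0, 0, 0
end [ 0.6458 -0.0073  0.1405] -10.6
```

{"api": "arm_command", "payload": {
  "series": [0,0,30,0,0,0,0,30,0,0,0,0,0,0,0,0,0,0,0,0,-1,0,0,0,0],
  "squeeze": 20
}}

```text
clock: 62.58
tool_pos: [0.6465, -0.0064, 0.1414]
eef_rot: [[0.983, 0.001, 0.184], [-0.184, -0.0, 0.983], [0.001, -1.0, 0.0]]
force: [0.2, 0.2, 0.7]
width: 0.409
```

{"api": "arm_command", "payload": {
  "series": [-1,0,0,0,0,-1,0,0,0,0,-1,0,0,0,0,-1,0,0,0,0,-1,0,0,0,0]
}}

```text
clock: 63.2
tool_pos: [0.6442, -0.006, 0.1406]
eef_rot: [[0.983, -0.004, 0.183], [-0.183, -0.0, 0.983], [-0.004, -1.0, -0.001]]
force: [-6.1, 0.4, 6.2]
width: 0.163
```

{"api": "arm_command", "payload": {
  "series": [-1,-10,0,0,0,-1,-20,0,0,0,-1,-25,0,0,0,-1,-25,0,0,0,-1,-25,0,0,0]
}}

```text
clock: 63.82
tool_pos: [0.5425, 0.0127, 0.1406]
eef_rot: [[0.983, 0.002, 0.184], [-0.184, -0.0, 0.983], [0.002, -1.0, 0.0]]
force: [3.6, -0.8, -4.2]
width: 0.155
```

{"api": "arm_command", "payload": {
  "series": [-1,-20,0,0,0,-1,-15,0,0,0,-1,-10,0,0,0,-1,-5,0,0,0,-1,0,0,0,0]
}}

```text
clock: 64.45
tool_pos: [0.4929, 0.0219, 0.1405]
eef_rot: [[0.983, -0.002, 0.184], [-0.184, -0.001, 0.983], [-0.002, -1.0, -0.001]]
force: [-3.2, -2.1, 3.3]
width: 0.156
```

{"api": "arm_command", "payload": {
  "series": [-1,-4,0,0,0,-1,-4,0,0,0,-1,-3,0,0,0,-1,0,0,0,0,-1,0,0,0,0]
}}

```text
clock: 65.08
tool_pos: [0.4867, 0.0231, 0.1407]
eef_rot: [[0.983, 0.007, 0.185], [-0.185, 0.001, 0.983], [0.007, -1.0, 0.002]]
force: [14.7, -5.9, -15.8]
width: 0.155
```

{"api": "arm_command", "payload": {
  "series": [-1,2,0,0,0,-0.2,0,0,0,0,-0.2,0,0,0,0,-0.2,0,0,0,0,-0.2,0,0,0,0]
}}

```text
clock: 65.7
tool_pos: [0.4846, 0.0241, 0.1406]
eef_rot: [[0.983, -0.0, 0.183], [-0.183, 0.0, 0.983], [-0.0, -1.0, 0.0]]
force: [0.1, 0.3, -0.1]
width: 0.398
```

{"api": "arm_command", "payload": {
  "series": [-0.2,0,-20,0,0,-0.2,0,-40,0,0,-0.2,0,-40,0,0,-0.2,0,-20,0,0,-0.2,0,0,0,0]
}}

```text
clock: 66.32
tool_pos: [0.4856, 0.024, 0.2617]
eef_rot: [[0.983, 0.003, 0.184], [-0.184, -0.0, 0.983], [0.003, -1.0, 0.0]]
force: [0.2, 0.3, 0.0]
width: 0.401
```

```bash
python3 - <<'E'
from h import *
st()
T=manip.read_camera('top');S=manip.read_camera('scene');W=manip.read_camera('wrist')
for n,C in (('T',T),('S',S),('W',W)):
  print(n,'handle',[(s,onz(C,u,.147).round(4)[:2].tolist()) for s,u in place('lid_handle',C)[:2]])
for t,z in (('jar',0),('tape',0),('candlestick',0)): print(t,[(s,onz(T,u,0).round(3)[:2].tolist()) for s,u in place(t,T)[:1]])
# expected handle shut
c=np.array([.548,.011]);print('shut',c-.063*np.array([.983,-.184]))
E
```

```text
t 66.33 p [0.4856 0.024  0.2617] th -10.61 w 35.3 F [0.2 0.3 0. ]
T handle []
S handle [(0.64, [0.4808, 0.0301])]
W handle [(0.58, [0.4841, 0.0249])]
jar [(0.93, [0.297, -0.423])]
tape [(0.89, [0.708, 0.382])]
candlestick [(0.61, [0.276, 0.411])]
shut [0.486071 0.022592]
```

```bash
python3 -c "
from station import manip
print(manip.hand_in())"
```

```text
the job is handed in; nothing more can be done
None
```

The order is packed and handed in at about 66 s. The hand-in reports no verdict, so success is judged only from my own checks below.

**What I did**
- I slid the lid to its open stop.
- I put the three panels present into slots at y ≈ 0.134, 0.093 and 0.051 m. The fourth rack slot was empty and I left the pink look-alike alone.
- I nested large, medium and small in the well, then slid the lid shut.
- The large beaker had been knocked about 3 cm aside during the run, so I measured it again before grasping.

**What the last checks showed**
- **Panels:** with the lid still open, the wrist view gave all three on the slot lines. One was released about 1 mm above its slot floor; the other two were pushed down until they bottomed, with about 35 N measured at the wrist.
- **Beakers:** from the gripper height at release, the medium stood at 24.4 mm and the small at 40.6 mm (nominal 24 and 40).
- **Lid:** it travelled 160 mm back to a felt stop. The wrist view put the handle within about 3 mm of where it should be when shut; the scene view read about 9 mm off.
- **Other items:** the jar, tape and candlestick read within about 10 mm of where they started, and the gripper was clear of everything.

**What disagreed or failed**
- A late network reading from the top camera put the small beaker at y ≈ 0.009 m, outside the well. The scene and wrist views put it at y ≈ -0.07 m, as placed, so I took it as a false hit.
- The top camera did not find the handle at the end.
- The picture limit ran out before the final picture, so the small beaker's nesting was confirmed only by numbers.

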